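# Shut down the dust manifold: gate, snap caps and hose reducers

## Robot

A 6-joint arm with a two-finger parallel gripper is mounted at the origin on the work surface. World frame = base frame: x ahead of the robot, y to its left, z up, the work surface at z = 0. Lengths are in m, angles in rad, forces in N, time in s.
With the tool pointing down it reaches from about 0.375 to 0.9 m from the base axis. Payload 3.1 kg.
Tool frame: the origin (TCP) lies where the fingers leave the gripper's body, on its centre line; the fingertips stand 73 mm ahead of it and the grasp point (between the pads) lies 54 mm ahead of it; z points along the fingers, y is the line along which they close (so a half turn about z gives the same grasp; the last joint's range is limited). The gripper opens to 85 mm and grips with 20 to 120 N. Pads are 22 mm wide; open, the fingers measure 114 mm over their backs; the gripper's body (76 mm by 85 mm) begins 54 mm behind the grasp point. The pads swing forward as they close: fully open they stand 13 mm farther back than shut.
Start: joints at [-0.178, 0.527, 1.433, -0, 1.181, -0.178], TCP at [0.625, 0, 0.304] pointing down, gripper open.
Joint ranges: [-3.08, 3.08], [-0.75, 2.2], [0.22, 2.44], [-1.43, 4.57], [0, 2.65], [-2.85, 2.85]. Speed limits (rad/s): [2.79, 2.79, 3.14, 3.14, 3.14, 3.14].

## Interface

Orientations are given as a unit quaternion [x, y, z, w].
In Python, from station import manip gives the robot as it stands.
- The arm moves only by the shell command python3 -m crank 'ROWS' [FORCE]. ROWS is JSON, a list of rows, each an object with "dp": the shift along the tool's x, y, z normalised to -1 to 1, where 1 is 50 cm, a list of three; "delta_rot": the turn, a rotation vector about the tool's x, y, z normalised to -1 to 1, where 1 is 2 pi rad, a list of three; "fingers": the opening, from -1 (shut) to 1 (fully open). A call has 1 to 12 rows; each row shifts and turns the commanded pose from where the row before left it, along the tool's axes as they then stand; what a row does not reach is not made up. A row lasts 1/12 s, in which the tool goes at most 41.7 mm and 7.16 degrees, less where a joint would pass 70% of its speed; a pose out of reach is approached as far as the arm can. A call with a number of a shift or a turn outside -1 to 1 is refused whole. A call with a gripper value outside its range is refused whole. The fingers move at their own pace and stop on an object; FORCE is the grip in N (left out, the last holds). Time passes only in rows, so rows that do not move let the fingers close. It gives the time, the measured TCP pose, the force, the opening and the grip force at its end, in the units of the state.
- manip.sense(): the state, without advancing time (a new reading comes with each control period).
- manip.snapshot(name): name is "scene" or "side" or "wrist"; returns (picture, depth): 400x640x3 uint8, red, green, blue; 400x640 float32, m along the optical axis (not along the pixel's ray), 0 where there is no reading.
- manip.camera_model(name): a dict with "fx", "fy", "cx", "cy" (pixels), "origin" and "attitude" of the camera in the world. Camera axes: x right, y up, looking along -z (the intrinsics and any distortion apply to the point x, -y, -z); pixel columns grow to the right and rows downward; lengths in m; the calibration is good to about 2 mm. A picture is of the moment at which its call begins: read the wrist's pose just before it. camera_model takes no time and is no camera call; for the wrist camera it gives the pose at the moment of the call.
- manip.sign_off(): hands the job in; it is judged then, once.
The state is a dict: "t": time; "q": joint angles; "qd": joint speeds; "tau": joint torques, N m; "tcp_pos": TCP position; "tool_rot": TCP orientation; "force": force on the tool from outside, world axes, zero at the start; "ft_torque": the same for the moment, N m; "finger_gap": opening from 0.0 (shut) to 1.0 (fully open); "gripper_force": force on a finger pad.
Only numpy, scipy, OpenCV 4.12 (cv2) and the standard library are available. Lean on these libraries where they do the work, as an engineer would, in place of code of your own. Each camera call takes 0.05 s, during which the arm holds its last target. There are 200 camera calls.

## Task

Close the dust manifold down for the day. First slide the red blast gate away from you to its end stop, then take the wooden seating tool and press every blue cap squarely down with it until it snaps fully home and lies flat (touch the caps with nothing but the tool), and stand the tool upright back in its tray. Nest all the grey hose reducers over the yellow one, fully seated in one upright stack on the bench, and leave the other things on the bench where they are.

Things in the scene. Friction and masses are not known exactly. Their poses are not given: they have to be found in the camera images.
- manifold: Aluminium dust manifold fixed to the bench, 130 x 420 x 80 mm (x, y, z). Origin: centre of its underside; z up; its x axis points roughly away from the robot. Top face at 80 mm. Three ports in the top at x = 0, y = -150, -50 and +50 mm in its frame, each for one blue cap; the blast gate lies on top at y = +155 mm.
- port0 (a point): Centre of port 0's mouth in the manifold's top face (80 mm above the bench), where cap 0 belongs. Two sprung latches in it give way to about 8 to 15 N pressed down, then snap over the plug's foot and hold it.
- port1 (a point): Centre of port 1's mouth in the manifold's top face (80 mm above the bench), where cap 1 belongs. Two sprung latches in it give way to about 8 to 15 N pressed down, then snap over the plug's foot and hold it.
- port2 (a point): Centre of port 2's mouth in the manifold's top face (80 mm above the bench), where cap 2 belongs. Two sprung latches in it give way to about 8 to 15 N pressed down, then snap over the plug's foot and hold it.
- gate (a joint): Blast gate position in m: 0 open to 0.070 shut (end stop). It slides along the manifold's +x axis (away from the robot) with about 3 N of friction and stays where left. It starts at 0 to 0.030.
- gate_top (a point): Centre of the top of the blast gate's red grip, about 139 mm above the bench. The grip is 24 mm long along the slide, 22 mm across it and 45 mm tall, rising from a track whose top is 94 mm above the bench; it moves with the gate.
- cap0: Blue snap-in cap, 90 g; may be absent. Plate 94 x 76 x 8 mm (x, y, z) on a plug 72 x 58 mm, 23 mm deep. Origin: centre of the plug's underside, z up; top face at +31 mm. Starts loose in its port with origin 72 mm above the bench, plate 15 mm clear of the manifold; home: plate flat on the manifold, origin at 57 mm, top at 88 mm. Pressed near an edge it can tip and catch on one side only.
- cap1: Blue snap-in cap, 90 g; may be absent. Plate 94 x 76 x 8 mm (x, y, z) on a plug 72 x 58 mm, 23 mm deep. Origin: centre of the plug's underside, z up; top face at +31 mm. Starts loose in its port with origin 72 mm above the bench, plate 15 mm clear of the manifold; home: plate flat on the manifold, origin at 57 mm, top at 88 mm. Pressed near an edge it can tip and catch on one side only.
- cap2: Blue snap-in cap, 90 g; may be absent. Plate 94 x 76 x 8 mm (x, y, z) on a plug 72 x 58 mm, 23 mm deep. Origin: centre of the plug's underside, z up; top face at +31 mm. Starts loose in its port with origin 72 mm above the bench, plate 15 mm clear of the manifold; home: plate flat on the manifold, origin at 57 mm, top at 88 mm. Pressed near an edge it can tip and catch on one side only.
- tool: Wooden seating tool: square foot 56 x 56 mm, 24 mm thick with a black rubber face underneath, and an upright square handle 30 x 30 mm from 24 to 92 mm height in its middle. Origin: centre of the rubber face; z up along the handle, x and y square to the handle's sides. About 0.22 to 0.37 kg. It stands in the tray.
- tray: Square plywood tray 96 x 96 mm, 16 mm tall, walls and floor 5 mm thick (inside 86 x 86 mm), fixed to the bench. Origin: centre of its underside; x and y along its sides.
- base_reducer: The yellow hose reducer, always present, loose, about 0.2 kg; the same shape as the grey ones. Origin: centre of the foot, z up. The stack is built over it, on the bench.
- reducer0: Grey hollow tapered hose reducer, wide end down; may be absent. Outside diameter 90 mm at the foot, 54 mm at 80 mm height, wall 3 mm; round neck 44 mm in diameter from 82 to 106 mm, to grip. Origin: centre of the foot, z up. 85 to 170 g, most of it low. A flat ceiling inside, 76 mm up, lands on the neck of the one below: nested, its foot is 30 mm above that one's foot, with 2 to 3 mm of play all round.
- reducer1: Grey hollow tapered hose reducer, wide end down; may be absent. Outside diameter 90 mm at the foot, 54 mm at 80 mm height, wall 3 mm; round neck 44 mm in diameter from 82 to 106 mm, to grip. Origin: centre of the foot, z up. 85 to 170 g, most of it low. A flat ceiling inside, 76 mm up, lands on the neck of the one below: nested, its foot is 30 mm above that one's foot, with 2 to 3 mm of play all round.
- reducer2: Grey hollow tapered hose reducer, wide end down; may be absent. Outside diameter 90 mm at the foot, 54 mm at 80 mm height, wall 3 mm; round neck 44 mm in diameter from 82 to 106 mm, to grip. Origin: centre of the foot, z up. 85 to 170 g, most of it low. A flat ceiling inside, 76 mm up, lands on the neck of the one below: nested, its foot is 30 mm above that one's foot, with 2 to 3 mm of play all round.
- glue: Bystander: white glue bottle, 60 mm in diameter, 150 mm tall. Origin: centre of its underside.
- finish: Bystander: can of wood finish, 72 mm in diameter, 100 mm tall. Origin: centre of its underside.
- tape: Bystander: blue roll of tape lying flat, 100 mm outside diameter, 48 mm tall. Origin: centre of its underside.
- screws: Bystander: glass jar, 72 mm in diameter, 80 mm tall. Origin: centre of its underside.
- driver: Bystander: screwdriver lying behind the manifold, along y.
- offcut: Bystander: wooden offcut 60 x 110 x 35 mm. Origin: centre of its underside.
Mind the look-alikes: they are no part of the job. Leave any orange, pink or purple look-alike of the reducer0 alone.

How it is judged:
On the way, in this order (a step that is already met when the one before it is completed fails the run):
1. the blast gate is slid shut to its end stop (value of joint gate above 0.066 m), for 0.2 s.
2. every cap present is snapped home and flat, the gate still shut (value of joint gate above 0.066 m and z of each of cap0, cap1, cap2 in the frame of manifold below 0.059 m and angle between the z axis of each of cap0, cap1, cap2 and the z axis of manifold, either way round below 0.04 rad and horizontal distance between cap0 and port0 below 0.005 m and horizontal distance between cap1 and port1 below 0.005 m and horizontal distance between cap2 and port2 below 0.005 m), for 0.2 s.
At the end, for the whole second after the job is handed in: Gate over 0.066 m; each cap's origin under 59 mm in the manifold frame, flat to 0.04 rad; tool upright in the tray (22 mm of its centre); yellow reducer upright on the bench, each grey one over it within 15 mm, upright to 0.06 rad, foot 30, 60 or 90 (+-5) mm above the yellow foot; all at rest (all of step 2 and horizontal distance between tool and tray below 0.022 m and angle between tool's own z axis and vertical below 0.05 rad and height (world z) of tool below 0.012 m and linear speed of each of tool, reducer0, reducer1, reducer2 below 0.02 m/s and angle between base_reducer's own z axis and vertical below 0.04 rad and height (world z) of base_reducer below 0.006 m and horizontal distance between each of reducer0, reducer1, reducer2 and base_reducer below 0.015 m and angle between each of reducer0, reducer1, reducer2's own z axis and vertical below 0.06 rad and (z of reducer0 in the frame of base_reducer between 0.025 and 0.035 m or z of reducer0 in the frame of base_reducer between 0.055 and 0.065 m or z of reducer0 in the frame of base_reducer between 0.085 and 0.095 m) and (z of reducer1 in the frame of base_reducer between 0.025 and 0.035 m or z of reducer1 in the frame of base_reducer between 0.055 and 0.065 m or z of reducer1 in the frame of base_reducer between 0.085 and 0.095 m) and (z of reducer2 in the frame of base_reducer between 0.025 and 0.035 m or z of reducer2 in the frame of base_reducer between 0.055 and 0.065 m or z of reducer2 in the frame of base_reducer between 0.085 and 0.095 m)); the robot touches nothing.
It fails at once if a cap is touched by the robot itself or by a reducer (contact force between any of the fingers, the arm, reducer0, reducer1, reducer2, base_reducer and cap0 above 1.5 N or contact force between any of the fingers, the arm, reducer0, reducer1, reducer2, base_reducer and cap1 above 1.5 N or contact force between any of the fingers, the arm, reducer0, reducer1, reducer2, base_reducer and cap2 above 1.5 N).
It fails at once if a bystander (glue, finish, tape, screws, driver, offcut) is moved more than 40 mm (distance of any of glue, finish, tape, screws, driver, offcut from where it was at the start of the episode above 0.04 m).
Of cap0, cap1, cap2 only 2 to 3 are there at a start; the rules pass over those that are not, and their reading is None.
Of reducer0, reducer1, reducer2 only 2 to 3 are there at a start; the rules pass over those that are not, and their reading is None.
At some moment in a run one of reducer0, reducer1, reducer2 may be knocked a few centimetres aside while the robot is not near it.
It also fails if it takes over 210 s, if anything falls off the work surface, if the arm or the gripper's body presses on something with over 40 N, if the wrist force passes 120 N, or if a joint passes its speed limit or range.

## Working session

There is one attempt and no reset: what is moved stays moved. The work goes in short steps, Python scripts to look and compute and a shell command to move; the robot and the scene stay as the last step left them, time stands still between calls to the robot, and variables do not carry over. Pictures are saved under pics/ and viewed, at most 14 in all, crops included, and the job is handed in when it is done.

```bash
ls; mkdir -p pics
cat > h.py <<'E'
import numpy as np, cv2, json
from scipy.spatial.transform import Rotation as R
from station import manip
def cloud(name):
    m=manip.camera_model(name); p,d=manip.snapshot(name)
    return p,d,m
def world(m,u,v,d):
    u,v,d=map(np.asarray,(u,v,d))
    c=np.stack([(u-m['cx'])/m['fx']*d,-(v-m['cy'])/m['fy']*d,-d],-1)
    A=np.array(m['attitude']); A=R.from_quat(A).as_matrix() if A.size==4 else A
    return c@A.T+np.array(m['origin'])
def allw(p,d,m):
    v,u=np.mgrid[:d.shape[0],:d.shape[1]]
    return world(m,u,v,d)
def save(name,p): cv2.imwrite('pics/'+name+'.png',p[...,::-1])
E
python3 - <<'E'
from h import *
for n in ['scene','side']:
    p,d,m=cloud(n); save(n+'0',p); np.savez(n+'0.npz',p=p,d=d); print(n,m)
    json.dump({k:np.array(v).tolist() for k,v in m.items()},open(n+'.json','w'))
print(manip.sense())
E
```

```text
pics
scene {'fx': 366.34091611801045, 'fy': 366.34091611801045, 'cx': 317.80818450497446, 'cy': 194.32864849247693, 'origin': array([ 1.18668131, -0.02637347,  1.15679519]), 'attitude': array([0.20392697, 0.20241181, 0.66145481, 0.69276315])}
side {'fx': 366.08320471721333, 'fy': 366.08320471721333, 'cx': 316.87070107132774, 'cy': 192.9197427968158, 'origin': array([ 0.09032019, -0.83675399,  0.70254157]), 'attitude': array([ 0.47355013, -0.10605806, -0.2165112 ,  0.84712742])}
{'t': 0.1, 'q': array([-1.78524369e-01,  5.28377267e-01,  1.43378822e+00,  1.88670865e-06,
        1.18142278e+00, -1.78462585e-01]), 'qd': array([ 0.000229  , -0.00250514, -0.00052108, -0.00031775,  0.00019415,
       -0.000805  ]), 'tau': array([ 4.33945943e-04, -4.43301880e+01, -1.78587180e+01, -2.04061280e-04,
        3.88642526e-03,  1.10165692e-05]), 'tcp_pos': array([6.24485585e-01, 1.07454736e-04, 3.03024377e-01]), 'tool_rot': array([ 7.07128526e-01,  7.07084331e-01, -5.68360356e-04, -8.20113503e-04]), 'force': array([ 0.00222239,  0.40947067, -0.49772258]), 'ft_torque': array([-0.02658885, -0.03640671,  0.02338265]), 'gripper_force': 0.0, 'finger_gap': 1.0023118318043438}
```

View pics/scene0.png

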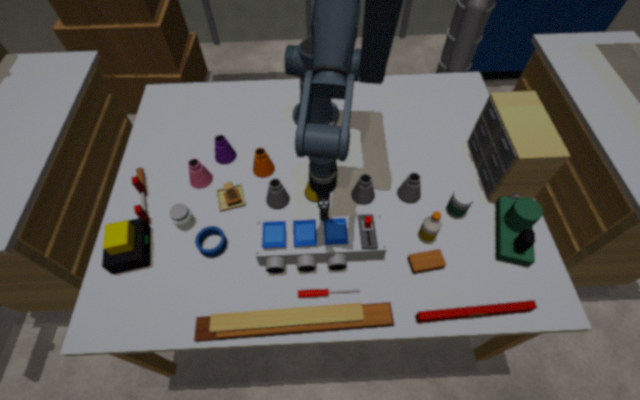

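View pics/side0.png

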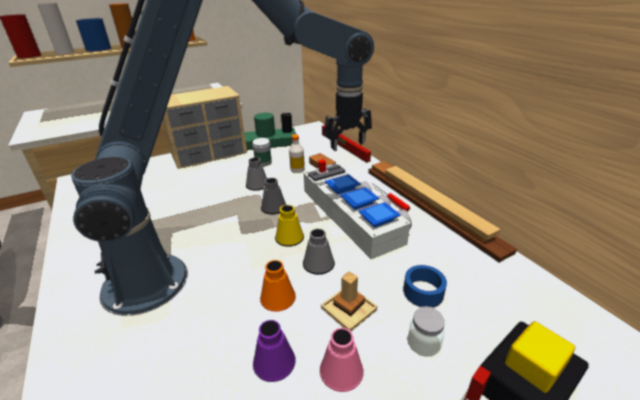

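The scene view looks back at the robot, with image right = +y. It shows:
- Three grey reducers at (277,192), (364,187) and (411,186).
- The yellow one at (315,190), behind the gripper.
- Purple (224,149), orange (262,162) and pink (199,172) look-alikes, which I leave alone.
- Three blue caps at (274,235), (304,233) and (336,231), and the gate grip at (368,222).
- The tool in its tray at (231,194).

Next I measure them all and confirm in an enlarged crop.

```bash
cat > m.py <<'E'
from h import *
def comps(W,mask,name,minn=12):
    n,l,s,c=cv2.connectedComponentsWithStats(mask.astype(np.uint8))
    out=[]
    for i in range(1,n):
        if s[i,4]<minn: continue
        P=W[l==i]; out.append((c[i],P))
        (cx,cy),r=cv2.minEnclosingCircle(P[:,:2].astype(np.float32))
        print(name,'px',c[i].round(),'n',s[i,4],'circ',np.round([cx,cy,r],4),'med',np.median(P,0).round(4))
    return out
def load(n):
    z=np.load(n+'0.npz'); m=json.load(open(n+'.json')); return z['p'],z['d'],m
E
python3 - <<'E'
from m import *
for n in ['scene','side']:
    p,d,m=load(n); W=allw(p,d,m); Z=W[...,2]; X=W[...,0];Y=W[...,1]
    hsv=cv2.cvtColor(p,cv2.COLOR_RGB2HSV); h,s,v=[hsv[...,i].astype(int) for i in range(3)]
    ok=(d>0)&(X>.2)&(X<.9)&(abs(Y)<.6)
    print(n,'bench z',np.median(Z[ok&(Z<.03)]))
    comps(W,ok&(Z>.098)&(Z<.112),'necktop')
    b=comps(W,ok&(h>100)&(h<125)&(s>120)&(Z>.08)&(Z<.11)&(X>.55),'cap')
    for c,P in b: print('  rect',cv2.minAreaRect(P[:,:2].astype(np.float32)))
    comps(W,ok&((h<6)|(h>174))&(s>150)&(Z>.128)&(Z<.15),'gatetop',4)
    t=ok&(X>.3)&(X<.5)&(Y<-.15)&(Y>-.35)
    comps(W,t&(Z>.086)&(Z<.1),'tooltop',4)
    for lo,hi in((.012,.022),(.025,.036)):
        for c,P in comps(W,t&(Z>lo)&(Z<hi),'lvl',40): print('  rect',cv2.minAreaRect(P[:,:2].astype(np.float32)))
    a=p[120:290,170:450] if n=='scene' else p[120:400,200:500]
    save(n+'crop',cv2.resize(a,(0,0),fx=2.8 if n=='scene' else 2,fy=2.8 if n=='scene' else 2,interpolation=cv2.INTER_CUBIC))
E
```

```text
scene bench z -0.001534153568575336
necktop px [219. 139.] n 76 circ [ 0.218  -0.3761  0.0227] med [ 0.2203 -0.3751  0.1034]
necktop px [259. 152.] n 93 circ [ 0.2915 -0.2187  0.023 ] med [ 0.2933 -0.2183  0.1036]
necktop px [193. 163.] n 96 circ [ 0.3299 -0.4599  0.0243] med [ 0.3311 -0.4598  0.1041]
necktop px [414. 177.] n 111 circ [0.4377 0.3341 0.023 ] med [0.4388 0.3337 0.1048]
necktop px [365. 179.] n 109 circ [0.4357 0.1614 0.0239] med [0.4367 0.1615 0.1046]
necktop px [274. 183.] n 108 circ [ 0.4368 -0.1588  0.0236] med [ 0.439  -0.1592  0.1045]
necktop px [463. 196.] n 177 circ [0.5217 0.4882 0.0347] med [0.5225 0.49   0.0999]
necktop px [432. 224.] n 99 circ [0.6197 0.3615 0.0271] med [0.6306 0.3538 0.1048]
necktop px [304. 233.] n 581 circ [ 0.6347 -0.0595  0.0591] med [ 0.6378 -0.0588  0.1017]
necktop px [335. 231.] n 570 circ [0.6349 0.0409 0.0575] med [0.6377 0.0423 0.1017]
necktop px [274. 234.] n 600 circ [ 0.6352 -0.1578  0.0594] med [ 0.6382 -0.1561  0.1016]
necktop px [366. 227.] n 19 circ [0.6274 0.1454 0.015 ] med [0.627  0.1401 0.1032]
cap px [335. 231.] n 537 
[... 3842 characters left out ...]
(0.03773006796836853, 0.08336406201124191), 75.90162658691406)
  rect ((0.38640597462654114, -0.3059370219707489), (0.08347836136817932, 0.03981339558959007), 52.41679382324219)
  rect ((0.3988487720489502, -0.3307717442512512), (0.004005987197160721, 0.041115760803222656), 20.374164581298828)
lvl px [318. 262.] n 107 circ [ 0.4304 -0.1639  0.039 ] med [ 0.4159 -0.19    0.0309]
lvl px [347. 300.] n 234 circ [ 0.4261 -0.3265  0.0374] med [ 0.4123 -0.3352  0.0303]
  rect ((0.4253116548061371, -0.18096023797988892), (0.035617850720882416, 0.07777789235115051), 73.28453826904297)
  rect ((0.42540740966796875, -0.32532936334609985), (0.057129330933094025, 0.05630088970065117), 18.330547332763672)
```

View pics/scenecrop.png

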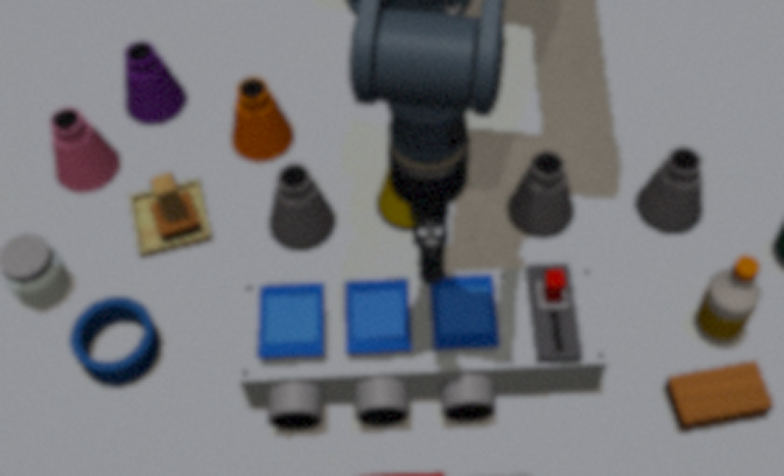

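The crop confirms it. The three grey reducers are at scene px (277,192), (364,187) and (411,186); only these are grey, and the yellow base sits between them. The orange, pink and purple ones are look-alikes. Three caps are present. Now the gate: I close the fingers and move to the robot side of the grip.

```bash
python3 -m crank '[{"dp":[0.049,-0.02,0],"delta_rot":[0,0,0],"fingers":-1},{"dp":[0.049,-0.02,0],"delta_rot":[0,0,0],"fingers":-1},{"dp":[0.049,-0.02,0],"delta_rot":[0,0,0],"fingers":-1},{"dp":[0.049,-0.02,0],"delta_rot":[0,0,0],"fingers":-1},{"dp":[0.049,-0.02,0],"delta_rot":[0,0,0],"fingers":-1},{"dp":[0.049,-0.02,0],"delta_rot":[0,0,0],"fingers":-1},{"dp":[0,0,0],"delta_rot":[0,0,0],"fingers":-1},{"dp":[0,0,0],"delta_rot":[0,0,0],"fingers":-1}]' 40
python3 - <<'E'
from m import *
p,d,m=cloud('wrist'); save('w1',p); W=allw(p,d,m);Z=W[...,2];print(m['origin'],m['fx'])
hsv=cv2.cvtColor(p,cv2.COLOR_RGB2HSV); h,s,v=[hsv[...,i].astype(int) for i in range(3)]
comps(W,(d>0)&((h<6)|(h>174))&(s>150)&(Z>.128)&(Z<.15),'gatetop',40)
for c,P in comps(W,(d>0)&(h>100)&(h<125)&(s>120)&(Z>.085)&(Z<.11),'cap',200): print(cv2.minAreaRect(P[:,:2].astype(np.float32)))
E
```

```text
t: 0.77
tcp_pos: [0.5642, 0.1482, 0.3036]
tool_rot: [0.706, 0.708, -0.0, -0.0]
force: [0.5, 0.6, 0.1]
finger_gap: -0.001
gripper_force: 0.0
[0.56261059 0.23251407 0.37377064] 310.4468631370129
gatetop px [382. 205.] n 789 circ [0.6129 0.1466 0.0141] med [0.612  0.1484 0.1391]
cap px [394. 280.] n 3848 circ [0.6311 0.045  0.0566] med [0.6373 0.0565 0.1033]
((0.6315011978149414, 0.04548858478665352), (0.06839791685342789, 0.09166467189788818), 89.9597396850586)
```

View pics/w1.png

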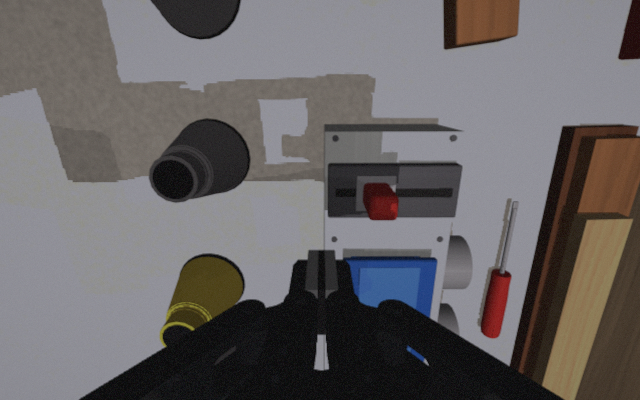

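The wrist view shows the red grip at (382,205) → (0.613, 0.147), with the closed fingers on its robot side. I go down and push.

```bash
python3 -m crank '[{"dp":[0,0,0.063],"delta_rot":[0,0,0],"fingers":-1},{"dp":[0,0,0.063],"delta_rot":[0,0,0],"fingers":-1},{"dp":[0,0,0.063],"delta_rot":[0,0,0],"fingers":-1},{"dp":[0,0,0.063],"delta_rot":[0,0,0],"fingers":-1},{"dp":[0,0,0],"delta_rot":[0,0,0],"fingers":-1},{"dp":[0,0.02,0],"delta_rot":[0,0,0],"fingers":-1},{"dp":[0,0.02,0],"delta_rot":[0,0,0],"fingers":-1},{"dp":[0,0.02,0],"delta_rot":[0,0,0],"fingers":-1},{"dp":[0,0.02,0],"delta_rot":[0,0,0],"fingers":-1},{"dp":[0,0.02,0],"delta_rot":[0,0,0],"fingers":-1},{"dp":[0,0.01,0],"delta_rot":[0,0,0],"fingers":-1},{"dp":[0,0,0],"delta_rot":[0,0,0],"fingers":-1}]' 40
```

```text
t: 1.82
tcp_pos: [0.6211, 0.1462, 0.1787]
tool_rot: [0.707, 0.707, 0.0, 0.0]
force: [-0.9, 0.7, -0.6]
finger_gap: 0.002
gripper_force: 0.0
```

```bash
python3 -m crank '[{"dp":[0,0.014,0],"delta_rot":[0,0,0],"fingers":-1},{"dp":[0,0.014,0],"delta_rot":[0,0,0],"fingers":-1},{"dp":[0,0.01,0],"delta_rot":[0,0,0],"fingers":-1}]' 40
python3 - <<'E'
from m import *
p,d,m=cloud('wrist'); W=allw(p,d,m);Z=W[...,2]
hsv=cv2.cvtColor(p,cv2.COLOR_RGB2HSV); h,s,v=[hsv[...,i].astype(int) for i in range(3)]
comps(W,(d>0)&((h<6)|(h>174))&(s>150)&(Z>.11)&(Z<.15),'gatetop',40)
E
```

```text
t: 2.07
tcp_pos: [0.6396, 0.1465, 0.1785]
tool_rot: [0.707, 0.707, -0.0, 0.0]
force: [-3.3, -0.8, 1.3]
finger_gap: -0.001
gripper_force: 1.6
gatetop px [378. 278.] n 2517 circ [0.6631 0.1537 0.0129] med [0.6627 0.1565 0.1343]
```

```bash
python3 -m crank '[{"dp":[0,0.01,0],"delta_rot":[0,0,0],"fingers":-1},{"dp":[0,0.006,0],"delta_rot":[0,0,0],"fingers":-1},{"dp":[0,0,0],"delta_rot":[0,0,0],"fingers":-1}]'; python3 -m crank '[{"dp":[0,0.008,0],"delta_rot":[0,0,0],"fingers":-1},{"dp":[0,0,0],"delta_rot":[0,0,0],"fingers":-1}]'
```

```text
t: 2.37
tcp_pos: [0.6422, 0.147, 0.178]
tool_rot: [0.707, 0.707, -0.005, -0.005]
force: [-13.9, -2.3, 10.0]
finger_gap: -0.002
gripper_force: 7.5
t: 2.53
tcp_pos: [0.6429, 0.147, 0.1781]
tool_rot: [0.707, 0.707, -0.009, -0.007]
force: [-21.9, -3.6, 16.7]
finger_gap: 0.003
gripper_force: 11.4
```

The gate is at its end stop: the push force rose to 22 N with no more travel. I retreat, rise and fly to the tool.

```bash
python3 -m crank '[{"dp":[0,-0.02,0],"delta_rot":[0,0,0],"fingers":-1},{"dp":[0,-0.06,0],"delta_rot":[0,0,0],"fingers":-1},{"dp":[0,0,-0.08],"delta_rot":[0,0,0],"fingers":-1},{"dp":[0,0,-0.08],"delta_rot":[0,0,0],"fingers":-1},{"dp":[0,0,-0.08],"delta_rot":[0,0,0],"fingers":1},{"dp":[-0.07,-0.025,0],"delta_rot":[0,0,0],"fingers":1},{"dp":[-0.07,-0.025,0],"delta_rot":[0,0,0],"fingers":1},{"dp":[-0.07,-0.025,0],"delta_rot":[0,0,0],"fingers":1},{"dp":[-0.07,-0.025,0],"delta_rot":[0,0,0],"fingers":1},{"dp":[-0.07,-0.025,0],"delta_rot":[0,0,0],"fingers":1},{"dp":[-0.07,-0.025,0],"delta_rot":[0,0,0],"fingers":1},{"dp":[-0.07,-0.025,0],"delta_rot":[0,0,0],"fingers":1}]'; python3 -m crank '[{"dp":[-0.07,-0.025,0],"delta_rot":[0,0,0],"fingers":1},{"dp":[-0.07,-0.025,0],"delta_rot":[0,0,0],"fingers":1},{"dp":[-0.07,-0.025,0],"delta_rot":[0,0,-0.018],"fingers":1},{"dp":[-0.07,-0.025,0],"delta_rot":[0,0,-0.018],"fingers":1},{"dp":[-0.07,-0.025,0],"delta_rot":[0,0,-0.017],"fingers":1},{"dp":[0,0,0],"delta_rot":[0,0,0],"fingers":1},{"dp":[0,0,0],"delta_rot":[0,0,0],"fingers":1}]'
python3 - <<'E'
from m import *
p,d,m=cloud('wrist'); save('w2',p); W=allw(p,d,m);Z=W[...,2]; X=W[...,0];Y=W[...,1]
print(manip.sense()['tcp_pos'],manip.sense()['tool_rot'])
t=(d>0)&(abs(X-.43)<.08)&(abs(Y+.325)<.08)
for lo,hi in((.009,.02),(.025,.033),(.09,.103)):
    for c,P in comps(W,t&(Z>lo)&(Z<hi),f'{lo}',150): print('  rect',cv2.minAreaRect(P[:,:2].astype(np.float32)))
E
```

```text
t: 3.53
tcp_pos: [0.524, -0.0997, 0.2987]
tool_rot: [0.707, 0.707, 0.001, 0.002]
force: [0.9, -1.2, 0.5]
finger_gap: 1.001
gripper_force: 0.0
t: 4.12
tcp_pos: [0.4738, -0.2788, 0.2984]
tool_rot: [0.582, 0.813, 0.0, 0.002]
force: [0.5, -0.0, -0.4]
finger_gap: 0.997
gripper_force: 0.0
[ 0.47359687 -0.2769305   0.2981212 ] [5.81358213e-01 8.13647206e-01 2.94228781e-04 8.74596135e-04]
0.009 px [264. 196.] n 1393 circ [ 0.4226 -0.3361  0.0671] med [ 0.4132 -0.3273  0.0157]
  rect ((0.42260420322418213, -0.33593636751174927), (0.0958857536315918, 0.09588569402694702), 13.811902046203613)
0.025 px [276. 191.] n 1139 circ [ 0.4283 -0.3252  0.0379] med [ 0.4353 -0.3119  0.029 ]
  rect ((0.428104430437088, -0.3256802558898926), (0.05603237822651863, 0.05534164234995842), 19.713329315185547)
0.09 px [261. 220.] n 932 circ [ 0.4282 -0.3253  0.0193] med [ 0.4284 -0.3238  0.0968]
  rect ((0.4279666244983673, -0.3258039951324463), (0.03028702549636364, 0.029771434143185616), 19.773523330688477)
```

View pics/w2.png

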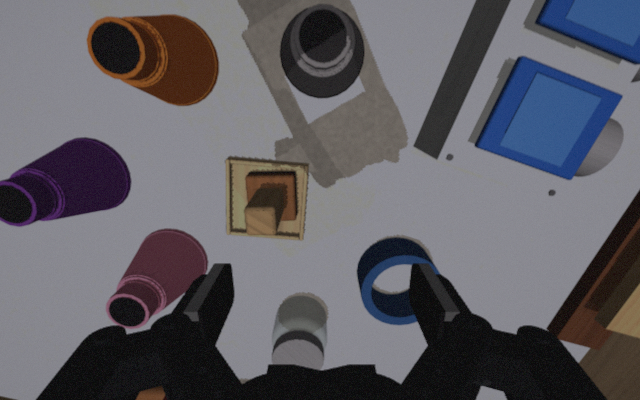

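The tool handle top is at (262,220). The wrist gives the tool at (0.428, -0.326) with yaw 19.7°, and the tray centre at (0.4226, -0.336).

```bash
cat > to.py <<'E'
import sys
from h import *
def to(x,y,z,yaw):   # yaw: direction of closing line (tool y) in world, deg
    s=manip.sense(); r=R.from_quat(s['tool_rot'])
    dp=r.inv().apply(np.array([x,y,z])-s['tcp_pos'])/.5
    a=np.radians(yaw); ty=np.array([np.cos(a),np.sin(a),0]); tz=np.array([0,0,-1]); tx=np.cross(ty,tz)
    dr=(r.inv()*R.from_matrix(np.stack([tx,ty,tz],1))).as_rotvec()/(2*np.pi)
    print('at',s['tcp_pos'].round(4),'F',s['force'].round(1),'t',round(s['t'],2),'gap',round(s['finger_gap'],3),'| dp',dp.round(4),'rot',dr.round(4))
if __name__=='__main__': to(*map(float,sys.argv[1:5]))
E
python3 to.py .428 -.3257 .25 19.7
```

```text
at [ 0.4736 -0.2769  0.2981] F [0.7 0.8 0.4] t 4.17 gap 0.996 | dp [-0.0626 -0.118   0.0961] rot [ 0.0002  0.0002 -0.0022]
```

```bash
python3 -m crank '[{"dp":[-0.021,-0.039,0.03],"delta_rot":[0,0,-0.002],"fingers":1},{"dp":[-0.021,-0.039,0.03],"delta_rot":[0,0,0],"fingers":1},{"dp":[-0.021,-0.04,0.038],"delta_rot":[0,0,0],"fingers":1},{"dp":[0,0,0],"delta_rot":[0,0,0],"fingers":1},{"dp":[0,0,0],"delta_rot":[0,0,0],"fingers":1}]'; python3 to.py .428 -.3257 .129 19.7
```

```text
t: 4.58
tcp_pos: [0.428, -0.3243, 0.2482]
tool_rot: [0.575, 0.818, 0.001, -0.001]
force: [0.8, -0.2, 0.2]
finger_gap: 0.998
gripper_force: 0.0
at [ 0.428  -0.3243  0.2482] F [ 0.8 -0.2  0.2] t 4.58 gap 0.998 | dp [-0.0032 -0.001   0.2384] rot [-0.     -0.0004  0.0001]
```

```bash
python3 -m crank '[{"dp":[-0.003,0,0.07],"delta_rot":[0,0,0],"fingers":1},{"dp":[0,0,0.07],"delta_rot":[0,0,0],"fingers":1},{"dp":[0,0,0.06],"delta_rot":[0,0,0],"fingers":1},{"dp":[0,0,0.038],"delta_rot":[0,0,0],"fingers":1},{"dp":[0,0,0],"delta_rot":[0,0,0],"fingers":1},{"dp":[0,0,0],"delta_rot":[0,0,0],"fingers":-1},{"dp":[0,0,0],"delta_rot":[0,0,0],"fingers":-1},{"dp":[0,0,0],"delta_rot":[0,0,0],"fingers":-1},{"dp":[0,0,0],"delta_rot":[0,0,0],"fingers":-1},{"dp":[0,0,0],"delta_rot":[0,0,0],"fingers":-1}]' 80; python3 to.py .428 -.3257 .29 19.7
```

```text
t: 5.42
tcp_pos: [0.4294, -0.3275, 0.1317]
tool_rot: [0.575, 0.818, -0.0, 0.002]
force: [1.4, -1.2, -2.6]
finger_gap: 0.341
gripper_force: 78.9
at [ 0.4294 -0.3275  0.1317] F [ 1.4 -1.2 -2.6] t 5.42 gap 0.341 | dp [ 0.0033 -0.0009 -0.3167] rot [0.0002 0.0005 0.0003]
```

```bash
python3 -m crank '[{"dp":[0,0,-0.04],"delta_rot":[0,0,0],"fingers":-1},{"dp":[0,0,-0.075],"delta_rot":[0,0,0],"fingers":-1},{"dp":[0,0,-0.075],"delta_rot":[0,0,0],"fingers":-1},{"dp":[0,0,-0.075],"delta_rot":[0,0,0],"fingers":-1},{"dp":[0,0,-0.07],"delta_rot":[0,0,0],"fingers":-1},{"dp":[0,0,0],"delta_rot":[0,0,0.018],"fingers":-1},{"dp":[0,0,0],"delta_rot":[0,0,0.018],"fingers":-1},{"dp":[0,0,0],"delta_rot":[0,0,0.0187],"fingers":-1},{"dp":[0,0,0],"delta_rot":[0,0,0],"fingers":-1}]' 80; python3 to.py .6 -.158 .30 0
```

```text
t: 6.17
tcp_pos: [0.4281, -0.3263, 0.2977]
tool_rot: [0.707, 0.707, 0.0, -0.0]
force: [0.2, -0.0, -4.0]
finger_gap: 0.339
gripper_force: 79.9
at [ 0.4281 -0.3263  0.2977] F [ 0.2 -0.  -4. ] t 6.17 gap 0.339 | dp [ 0.3368  0.3437 -0.0045] rot [-0.     -0.     -0.0001]
```

```bash
python3 -m crank '[{"dp":[0.056,0.057,0],"delta_rot":[0,0,0],"fingers":-1},{"dp":[0.056,0.057,0],"delta_rot":[0,0,0],"fingers":-1},{"dp":[0.056,0.057,0],"delta_rot":[0,0,0],"fingers":-1},{"dp":[0.056,0.057,0],"delta_rot":[0,0,0],"fingers":-1},{"dp":[0.056,0.057,0],"delta_rot":[0,0,0],"fingers":-1},{"dp":[0.056,0.057,0],"delta_rot":[0,0,0],"fingers":-1},{"dp":[0,0,0],"delta_rot":[0,0,0],"fingers":-1},{"dp":[0,0,0],"delta_rot":[0,0,0],"fingers":-1}]' 80
cat > capm.py <<'E'
from m import *; import sys
p,d,m=cloud('wrist'); save(sys.argv[1],p); W=allw(p,d,m);Z=W[...,2]; X=W[...,0];Y=W[...,1]
hsv=cv2.cvtColor(p,cv2.COLOR_RGB2HSV); h,s,v=[hsv[...,i].astype(int) for i in range(3)]
for c,P in comps(W,(d>0)&(h>100)&(h<125)&(s>110)&(Z>.078)&(Z<.11)&(abs(X-.63)<.08),'cap',200):
    P=P[P[:,2]>np.percentile(P[:,2],90)-.004]   # plate top
    print('  rect',np.round(np.hstack(cv2.minAreaRect(P[:,:2].astype(np.float32))),4),'ztop',np.median(P[:,2]).round(4), 'plane', np.linalg.lstsq(np.c_[P[:,:2],np.ones(len(P))],P[:,2],rcond=None)[0][:2].round(3))
b=(d>0)&(abs(Z-.08)<.004)&(v>90)&(s<60)&(X>.5)&(X<.75)&(abs(Y)<.26); print('manifold top x range',np.percentile(X[b],[.5,99.5]).round(4) if b.sum()>50 else None)
E
python3 capm.py w3; python3 to.py .632 -.158 .30 0
```

```text
t: 6.83
tcp_pos: [0.6001, -0.1563, 0.2967]
tool_rot: [0.704, 0.71, -0.0, -0.001]
force: [-0.1, -0.6, -2.7]
finger_gap: 0.345
gripper_force: 81.1
cap px [364.  75.] n 11765 circ [ 0.631  -0.0599  0.0588] med [ 0.6315 -0.0573  0.1032]
cap px [371. 186.] n 5159 circ [ 0.6319 -0.1585  0.0586] med [ 0.6488 -0.1423  0.1032]
  rect [ 0.6313 -0.0598  0.0926  0.0749  0.2499] ztop 0.1032 plane [0.003 0.   ]
  rect [ 0.6321 -0.1587  0.0918  0.0751  0.376 ] ztop 0.1032 plane [-0.    -0.002]
manifold top x range [0.5674 0.6971]
at [ 0.5991 -0.1575  0.2966] F [-0.2  0.1 -2.5] t 6.88 gap 0.342 | dp [-0.0014  0.0658 -0.0069] rot [-0.0003 -0.0001  0.001 ]
```

View pics/w3.png

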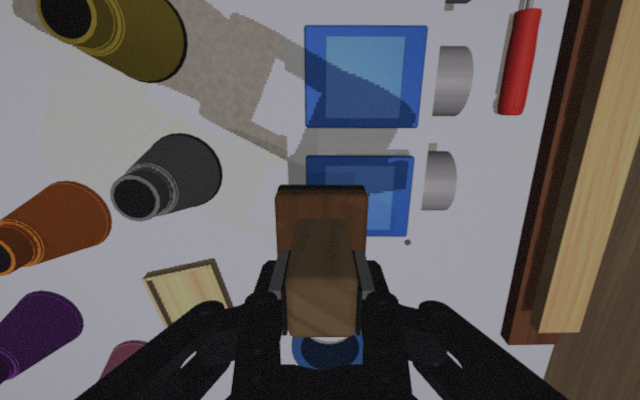

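The tool is held upright, and cap0 (371,186) and cap1 (364,75) measure well: cap0 (0.632, -0.159), cap1 (0.631, -0.060). I press cap 0.

```bash
python3 -m crank '[{"dp":[-0.001,0.033,0],"delta_rot":[0,0,0],"fingers":-1},{"dp":[-0.001,0.033,0],"delta_rot":[0,0,0],"fingers":-1},{"dp":[0,0,0.05],"delta_rot":[0,0,0],"fingers":-1},{"dp":[0,0,0.05],"delta_rot":[0,0,0],"fingers":-1},{"dp":[0,0,0],"delta_rot":[0,0,0],"fingers":-1},{"dp":[0,0,0],"delta_rot":[0,0,0],"fingers":-1}]' 100; python3 to.py .632 -.1587 .215 0
```

```text
t: 7.38
tcp_pos: [0.6302, -0.1602, 0.2456]
tool_rot: [0.707, 0.707, -0.001, -0.003]
force: [0.2, 0.9, -3.3]
finger_gap: 0.341
gripper_force: 99.8
at [ 0.6302 -0.1602  0.2456] F [ 0.2  0.9 -3.3] t 7.38 gap 0.341 | dp [0.0029 0.0039 0.0612] rot [-0.0009 -0.0004  0.0001]
```

```bash
python3 -m crank '[{"dp":[0.002,0.003,0.02],"delta_rot":[0,0,0],"fingers":-1},{"dp":[0,0,0.01],"delta_rot":[0,0,0],"fingers":-1},{"dp":[0,0,0.01],"delta_rot":[0,0,0],"fingers":-1},{"dp":[0,0,0.006],"delta_rot":[0,0,0],"fingers":-1},{"dp":[0,0,0.006],"delta_rot":[0,0,0],"fingers":-1},{"dp":[0,0,0],"delta_rot":[0,0,0],"fingers":-1}]' 100; python3 to.py .632 -.1587 .215 0;  python3 -m crank '[{"dp":[0,0,0.006],"delta_rot":[0,0,0],"fingers":-1},{"dp":[0,0,0.006],"delta_rot":[0,0,0],"fingers":-1},{"dp":[0,0,0],"delta_rot":[0,0,0],"fingers":-1},{"dp":[0,0,0],"delta_rot":[0,0,0],"fingers":-1}]' 100; python3 to.py .632 -.1587 .215 0
```

```text
t: 7.88
tcp_pos: [0.6344, -0.159, 0.2232]
tool_rot: [0.706, 0.708, 0.0, 0.001]
force: [-1.7, 0.1, 2.7]
finger_gap: 0.339
gripper_force: 101.0
at [ 0.6344 -0.159   0.2232] F [-1.7  0.1  2.7] t 7.88 gap 0.339 | dp [ 0.0006 -0.0049  0.0164] rot [0.0004 0.0003 0.0004]
t: 8.22
tcp_pos: [0.6337, -0.1584, 0.2148]
tool_rot: [0.706, 0.708, -0.0, -0.0]
force: [-0.5, 0.1, -1.8]
finger_gap: 0.34
gripper_force: 100.2
at [ 0.6337 -0.1584  0.2148] F [-0.5  0.1 -1.8] t 8.22 gap 0.34 | dp [-0.0007 -0.0035 -0.0003] rot [-0.0001 -0.0001  0.0003]
```

```bash
python3 -m crank '[{"dp":[0,0,0.006],"delta_rot":[0,0,0],"fingers":-1},{"dp":[0,0,0.006],"delta_rot":[0,0,0],"fingers":-1},{"dp":[0,0,0],"delta_rot":[0,0,0],"fingers":-1},{"dp":[0,0,0],"delta_rot":[0,0,0],"fingers":-1}]' 100
```

```text
t: 8.55
tcp_pos: [0.6337, -0.1582, 0.2147]
tool_rot: [0.706, 0.708, 0.0, 0.001]
force: [-9.6, 3.4, 24.3]
finger_gap: 0.342
gripper_force: 103.4
```

Cap 0 bottomed out at its home height (24 N, no more travel). Next is cap 1.

```bash
python3 -m crank '[{"dp":[0,0,-0.03],"delta_rot":[0,0,0],"fingers":-1},{"dp":[0,0,-0.07],"delta_rot":[0,0,0],"fingers":-1},{"dp":[0.065,-0.002,0],"delta_rot":[0,0,0],"fingers":-1},{"dp":[0.066,-0.002,0],"delta_rot":[0,0,0],"fingers":-1},{"dp":[0.066,0,0],"delta_rot":[0,0,0],"fingers":-1},{"dp":[0,0,0],"delta_rot":[0,0,0],"fingers":-1},{"dp":[0,0,0],"delta_rot":[0,0,0],"fingers":-1}]' 100; python3 capm.py w4;python3 to.py .6315 -.0595 .235 0
```

```text
t: 9.13
tcp_pos: [0.6309, -0.0577, 0.2585]
tool_rot: [0.705, 0.709, -0.001, -0.001]
force: [1.1, -0.5, -3.1]
finger_gap: 0.337
gripper_force: 100.2
cap px [326.  68.] n 15906 circ [0.6303 0.039  0.061 ] med [0.6321 0.0446 0.1032]
cap px [329. 192.] n 4440 circ [ 0.63   -0.0654  0.0639] med [ 0.6395 -0.035   0.1031]
cap px [322. 337.] n 221 circ [ 0.6304 -0.1962  0.0393] med [ 0.6319 -0.1944  0.0881]
  rect [0.6312 0.0407 0.0931 0.0747 0.3433] ztop 0.1032 plane [ 0. -0.]
  rect [ 0.6317 -0.0594  0.0929  0.0759  0.335 ] ztop 0.1031 plane [0.003 0.002]
  rect [ 0.6303 -0.192   0.0784  0.0111  1.3009] ztop 0.0881 plane [-0.002  0.191]
manifold top x range [0.5669 0.6967]
at [ 0.6313 -0.0592  0.2587] F [ 0.7 -0.8 -3.7] t 9.18 gap 0.34 | dp [-0.0006  0.0004  0.0474] rot [-0.0002  0.      0.0006]
```

```bash
python3 -m crank '[{"dp":[0,0,0.03],"delta_rot":[0,0,0],"fingers":-1},{"dp":[0,0,0.02],"delta_rot":[0,0,0],"fingers":-1},{"dp":[0,0,0.01],"delta_rot":[0,0,0],"fingers":-1},{"dp":[0,0,0.01],"delta_rot":[0,0,0],"fingers":-1},{"dp":[0,0,0.008],"delta_rot":[0,0,0],"fingers":-1},{"dp":[0,0,0.008],"delta_rot":[0,0,0],"fingers":-1},{"dp":[0,0,0.008],"delta_rot":[0,0,0],"fingers":-1},{"dp":[0,0,0.008],"delta_rot":[0,0,0],"fingers":-1},{"dp":[0,0,0],"delta_rot":[0,0,0],"fingers":-1},{"dp":[0,0,0],"delta_rot":[0,0,0],"fingers":-1}]' 100; python3 to.py .6315 -.0595 .2147 0
```

```text
t: 10.02
tcp_pos: [0.6321, -0.0606, 0.2146]
tool_rot: [0.707, 0.708, 0.0, 0.002]
force: [-8.9, 0.5, 28.9]
finger_gap: 0.338
gripper_force: 104.0
at [ 0.6321 -0.0606  0.2146] F [-8.9  0.5 28.9] t 10.02 gap 0.338 | dp [ 0.0022 -0.0011 -0.0002] rot [0.0004 0.0003 0.0003]
```

Cap 1 is home (0.2146, 29 N). Next is cap 2 at (0.631, 0.041).

```bash
python3 -m crank '[{"dp":[0,0,-0.03],"delta_rot":[0,0,0],"fingers":-1},{"dp":[0,0,-0.07],"delta_rot":[0,0,0],"fingers":-1},{"dp":[0.067,-0.001,0],"delta_rot":[0,0,0],"fingers":-1},{"dp":[0.067,0,0],"delta_rot":[0,0,0],"fingers":-1},{"dp":[0.067,0,0],"delta_rot":[0,0,0],"fingers":-1},{"dp":[0,0,0],"delta_rot":[0,0,0],"fingers":-1},{"dp":[0,0,0],"delta_rot":[0,0,0],"fingers":-1}]' 100; python3 to.py .6315 .041 .207 0
```

```text
t: 10.6
tcp_pos: [0.6304, 0.0424, 0.2576]
tool_rot: [0.705, 0.709, -0.0, -0.0]
force: [0.6, -0.4, -4.6]
finger_gap: 0.341
gripper_force: 100.1
at [0.6304 0.0424 0.2576] F [ 0.6 -0.4 -4.6] t 10.6 gap 0.341 | dp [-0.0028  0.0022  0.1013] rot [-0.0002 -0.      0.0008]
```

```bash
python3 -m crank '[{"dp":[-0.001,0.002,0.03],"delta_rot":[0,0,0],"fingers":-1},{"dp":[0,0,0.02],"delta_rot":[0,0,0],"fingers":-1},{"dp":[0,0,0.01],"delta_rot":[0,0,0],"fingers":-1},{"dp":[0,0,0.01],"delta_rot":[0,0,0],"fingers":-1},{"dp":[0,0,0.008],"delta_rot":[0,0,0],"fingers":-1},{"dp":[0,0,0.008],"delta_rot":[0,0,0],"fingers":-1},{"dp":[0,0,0.008],"delta_rot":[0,0,0],"fingers":-1},{"dp":[0,0,0.008],"delta_rot":[0,0,0],"fingers":-1},{"dp":[0,0,0],"delta_rot":[0,0,0],"fingers":-1},{"dp":[0,0,0],"delta_rot":[0,0,0],"fingers":-1}]' 100; python3 -m crank '[{"dp":[0,0,-0.03],"delta_rot":[0,0,0],"fingers":-1},{"dp":[0,0,-0.07],"delta_rot":[0,0,0],"fingers":-1},{"dp":[0,0,-0.08],"delta_rot":[0,0,0],"fingers":-1},{"dp":[-0.07,-0.04,0],"delta_rot":[0,0,0],"fingers":-1},{"dp":[-0.07,-0.04,0],"delta_rot":[0,0,0],"fingers":-1},{"dp":[-0.07,-0.04,0],"delta_rot":[0,0,0],"fingers":-1},{"dp":[-0.07,-0.04,0],"delta_rot":[0,0,0],"fingers":-1},{"dp":[0,0,0],"delta_rot":[0,0,0],"fingers":-1}]' 100
python3 - <<'E'
from m import *
from to import to
for n in ['scene','side']:
    p,d,m=cloud(n);save(n+'1',p); W=allw(p,d,m);Z=W[...,2]; X=W[...,0];Y=W[...,1]
    hsv=cv2.cvtColor(p,cv2.COLOR_RGB2HSV); h,s,v=[hsv[...,i].astype(int) for i in range(3)]
    ok=(d>0)&(X>.2)&(X<.9)&(abs(Y)<.6)
    for c,P in comps(W,ok&(h>100)&(h<125)&(s>120)&(Z>.07)&(Z<.11)&(X>.55),'cap',200):
        print('  z',np.percentile(P[:,2],[20,50,90]).round(4),'plane', np.linalg.lstsq(np.c_[P[:,:2],np.ones(len(P))],P[:,2],rcond=None)[0][:2].round(3))
    comps(W,ok&((h<6)|(h>174))&(s>150)&(Z>.128)&(Z<.15),'gatetop',4)
    if n=='scene': comps(W,ok&(Z>.098)&(Z<.112)&(X<.5),'necktop')
to(.4226,-.336,.30,13.8)
E
```

```text
t: 11.43
tcp_pos: [0.6324, 0.0394, 0.2146]
tool_rot: [0.707, 0.708, 0.001, 0.002]
force: [-8.8, -0.5, 33.2]
finger_gap: 0.339
gripper_force: 104.6
t: 12.1
tcp_pos: [0.5485, -0.1059, 0.2966]
tool_rot: [0.708, 0.706, -0.003, -0.001]
force: [-0.3, -0.2, -3.1]
finger_gap: 0.335
gripper_force: 100.5
cap px [335. 233.] n 530 circ [0.6352 0.0419 0.0541] med [0.637  0.0427 0.087 ]
cap px [274. 236.] n 527 circ [ 0.6337 -0.1548  0.0549] med [ 0.6373 -0.1573  0.0866]
cap px [304. 235.] n 533 circ [ 0.6366 -0.0571  0.0534] med [ 0.638  -0.0585  0.0868]
  z [0.0853 0.087  0.0896] plane [0.006 0.001]
  z [0.085  0.0866 0.0894] plane [0.002 0.002]
  z [0.085  0.0868 0.0892] plane [0.001 0.002]
gatetop px [370. 234.] n 50 circ [0.6704 0.1472 0.0136] med [0.6706 0.1468 0.1374]
necktop px [219. 139.] n 83 circ [ 0.2191 -0.3757  0.0227] med [ 0.2211 -0.3749  0.1039]
necktop px [259. 152.] n 90 circ [ 0.2911 -0.2173  0.0224] med [ 0.2936 -0.2182  0.104 ]
necktop px [193. 163.] n 99 circ [ 0.33   -0.4604  0.0237] med [ 0.3319 -0.4596  0.1036]
necktop px [315. 176.] n 103 circ [ 0.4143 -0.0156  0.0228] med [ 0.4158 -0.0147  0.1046]
necktop px [414. 177.] n 107 circ [0.4373 0.3355 0.0238] med [0.4385 0.3345 0.1049]
necktop px [365. 179.] n 105 circ [0.4353 0.1614 0.0236] med [0.4358 0.1611 0.1044]
necktop px [274. 183.] n 99 circ [ 0.4376 -0.1591  0.0222] med [ 0.4383 -0.1597  0.1038]
necktop px [461. 189.] n 20 circ [0.4963 0.4883 0.0185] med [0.4938 0.4893 0.0999]
cap px [359. 201.] n 413 circ [ 0.6281 -0.0623  0.0555] med [ 0.6266 -0.0646  0.09  ]
cap px [378. 218.] n 498 circ [ 0.6261 -0.1611  0.0567] med [ 0.6254 -0.1654  0.0897]
  z [0.0886 0.09   0.0916] plane [-0.002  0.013]
  z [0.0884 0.0897 0.0912] plane [-0.001  0.016]
at [ 0.5513 -0.1018  0.2969] F [ 0.7  0.6 -4.1] t 12.2 gap 0.342 | dp [-0.469  -0.2562 -0.0064] rot [-0.0001 -0.0002 -0.0387]
```

All three caps are flat at 0.087–0.090 m, and the gate travelled to its end. Now the tool goes back to the tray.

```bash
python3 -m crank '[{"dp":[-0.0586,-0.032,0],"delta_rot":[0,0,0],"fingers":-1},{"dp":[-0.0586,-0.032,0],"delta_rot":[0,0,0],"fingers":-1},{"dp":[-0.0586,-0.032,0],"delta_rot":[0,0,0],"fingers":-1},{"dp":[-0.0586,-0.032,0],"delta_rot":[0,0,0],"fingers":-1},{"dp":[-0.0586,-0.032,0],"delta_rot":[0,0,0],"fingers":-1},{"dp":[-0.0586,-0.032,0],"delta_rot":[0,0,0],"fingers":-1},{"dp":[-0.0586,-0.032,0],"delta_rot":[0,0,0],"fingers":-1},{"dp":[-0.0586,-0.032,0],"delta_rot":[0,0,0],"fingers":-1},{"dp":[0,0,0],"delta_rot":[0,0,-0.019],"fingers":-1},{"dp":[0,0,0],"delta_rot":[0,0,-0.019],"fingers":-1},{"dp":[0,0,0],"delta_rot":[0,0,0],"fingers":-1},{"dp":[0,0,0],"delta_rot":[0,0,0],"fingers":-1}]' 100; python3 to.py .4226 -.336 .142 13.8
```

```text
t: 13.2
tcp_pos: [0.4253, -0.3341, 0.297]
tool_rot: [0.618, 0.786, 0.0, -0.0]
force: [-1.1, 0.2, -3.4]
finger_gap: 0.337
gripper_force: 100.7
at [ 0.4253 -0.3341  0.297 ] F [-1.1  0.2 -3.4] t 13.2 gap 0.337 | dp [-0.0026 -0.0062  0.31  ] rot [ 0.     -0.0001 -0.0004]
```

```bash
python3 -m crank '[{"dp":[-0.002,-0.006,0.075],"delta_rot":[0,0,0],"fingers":-1},{"dp":[0,0,0.075],"delta_rot":[0,0,0],"fingers":-1},{"dp":[0,0,0.075],"delta_rot":[0,0,0],"fingers":-1},{"dp":[0,0,0.06],"delta_rot":[0,0,0],"fingers":-1},{"dp":[0,0,0.025],"delta_rot":[0,0,0],"fingers":-1},{"dp":[0,0,0],"delta_rot":[0,0,0],"fingers":-1},{"dp":[0,0,0.01],"delta_rot":[0,0,0],"fingers":-1},{"dp":[0,0,0.01],"delta_rot":[0,0,0],"fingers":-1},{"dp":[0,0,0],"delta_rot":[0,0,0],"fingers":-1},{"dp":[0,0,0],"delta_rot":[0,0,0],"fingers":-1}]' 60; python3 to.py .4226 -.336 .131 13.8
```

```text
t: 14.03
tcp_pos: [0.4225, -0.3367, 0.1333]
tool_rot: [0.617, 0.787, -0.0, 0.001]
force: [-0.0, 0.5, -3.6]
finger_gap: 0.343
gripper_force: 100.5
at [ 0.4225 -0.3367  0.1333] F [-0.   0.5 -3.6] t 14.03 gap 0.343 | dp [0.0014 0.0005 0.0046] rot [ 0.0001  0.0003 -0.0001]
```

```bash
python3 -m crank '[{"dp":[0,0,0.003],"delta_rot":[0,0,0],"fingers":-1},{"dp":[0,0,0.003],"delta_rot":[0,0,0],"fingers":-1},{"dp":[0,0,0],"delta_rot":[0,0,0],"fingers":-1}]' 40;  python3 -m crank '[{"dp":[0,0,0],"delta_rot":[0,0,0],"fingers":1},{"dp":[0,0,0],"delta_rot":[0,0,0],"fingers":1},{"dp":[0,0,0],"delta_rot":[0,0,0],"fingers":1},{"dp":[0,0,0],"delta_rot":[0,0,0],"fingers":1},{"dp":[0,0,-0.04],"delta_rot":[0,0,0],"fingers":1},{"dp":[0,0,-0.075],"delta_rot":[0,0,0],"fingers":1},{"dp":[0,0,-0.075],"delta_rot":[0,0,0],"fingers":1},{"dp":[0,0,-0.08],"delta_rot":[0,0,0],"fingers":1},{"dp":[0,0,-0.07],"delta_rot":[0,0,0],"fingers":1},{"dp":[0,0,0],"delta_rot":[0,0,0],"fingers":1},{"dp":[0,0,0],"delta_rot":[0,0,0],"fingers":1}]' 40
python3 - <<'E'
from m import *
from to import to
p,d,m=cloud('wrist'); save('w5',p); W=allw(p,d,m);Z=W[...,2]; X=W[...,0];Y=W[...,1]
t=(d>0)&(abs(X-.43)<.08)&(abs(Y+.325)<.08)
for lo,hi in((.009,.02),(.025,.033),(.09,.103)):
    for c,P in comps(W,t&(Z>lo)&(Z<hi),f'{lo}',150): print('  rect',cv2.minAreaRect(P[:,:2].astype(np.float32)))
comps(W,(d>0)&(Z>.1)&(Z<.112)&(X<.5),'neck',100)
to(.4345,-.159,.30,0)
E
```

```text
t: 14.28
tcp_pos: [0.4225, -0.337, 0.1317]
tool_rot: [0.617, 0.787, -0.0, 0.001]
force: [-1.3, 2.2, 8.2]
finger_gap: 0.337
gripper_force: 102.4
t: 15.2
tcp_pos: [0.4226, -0.3373, 0.3018]
tool_rot: [0.617, 0.787, -0.001, 0.003]
force: [0.5, -0.3, -0.4]
finger_gap: 0.997
gripper_force: 0.0
0.009 px [322. 165.] n 1461 circ [ 0.4223 -0.336   0.0666] med [ 0.4211 -0.3294  0.0157]
  rect ((0.42245784401893616, -0.33570459485054016), (0.09615534543991089, 0.09478389471769333), 13.852575302124023)
0.025 px [321. 163.] n 1275 circ [ 0.4212 -0.3356  0.0377] med [ 0.4164 -0.3226  0.029 ]
  rect ((0.4214206337928772, -0.33527427911758423), (0.055972516536712646, 0.054642535746097565), 13.633626937866211)
0.09 px [321. 187.] n 995 circ [ 0.4211 -0.3352  0.0189] med [ 0.4209 -0.3342  0.0968]
  rect ((0.42136263847351074, -0.33538565039634705), (0.02977403625845909, 0.029326140880584717), 12.782712936401367)
neck px [186.  16.] n 1837 circ [ 0.2879 -0.2196  0.0221] med [ 0.2913 -0.226   0.1063]
neck px [392.   2.] n 117 circ [ 0.4383 -0.178   0.0118] med [ 0.438  -0.1806  0.1049]
neck px [ 83. 179.] n 2032 circ [ 0.2134 -0.3765  0.0231] med [ 0.2154 -0.3747  0.1063]
neck px [191. 276.] n 500 circ [ 0.3221 -0.4577  0.021 ] med [ 0.3163 -0.4497  0.1062]
at [ 0.4219 -0.3363  0.2998] F [-0.6 -0.4 -0.6] t 15.25 gap 1.0 | dp [ 0.3384  0.109  -0.0007] rot [0.0001 0.0001 0.0383]
```

View pics/w5.png

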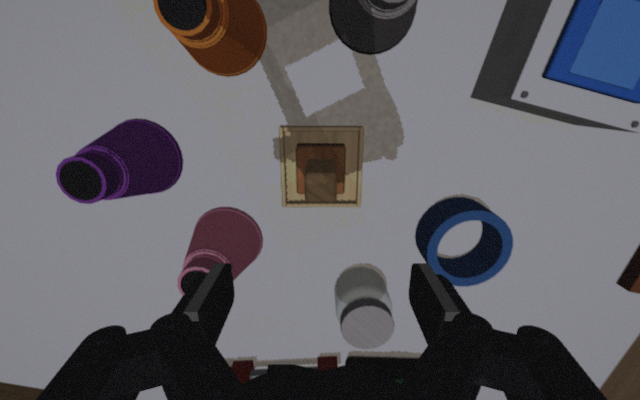

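The tool stands upright in the tray, 1 mm off its centre, and pink, purple, orange, tape and jar are untouched. Now to the first grey reducer, at scene (277,192).

```bash
python3 -m crank '[{"dp":[0.068,0.022,0],"delta_rot":[0,0,0],"fingers":1},{"dp":[0.068,0.022,0],"delta_rot":[0,0,0],"fingers":1},{"dp":[0.068,0.022,0],"delta_rot":[0,0,0],"fingers":1},{"dp":[0.068,0.022,0],"delta_rot":[0,0,0],"fingers":1},{"dp":[0.066,0.021,0],"delta_rot":[0,0,0],"fingers":1},{"dp":[0,0,0],"delta_rot":[0,0,0.0192],"fingers":1},{"dp":[0,0,0],"delta_rot":[0,0,0.0192],"fingers":1},{"dp":[0,0,0],"delta_rot":[0,0,0],"fingers":1},{"dp":[0,0,0],"delta_rot":[0,0,0],"fingers":1}]' 40
cat > neck.py <<'E'
from m import *
p,d,m=cloud('wrist'); W=allw(p,d,m);Z=W[...,2]; X=W[...,0];Y=W[...,1]
import sys
zt=float(sys.argv[1]) if len(sys.argv)>1 else .106
ok=(d>0)&(X<.5)&(X>.35)
comps(W,ok&(Z>zt-.003)&(Z<zt+.004),'neck',100)
for c,P in comps(W,ok&(Z>zt-.092)&(Z<zt-.086),'low',100): 
    A=np.c_[2*P[:,:2],np.ones(len(P))]; q=np.linalg.lstsq(A,(P[:,:2]**2).sum(1),rcond=None)[0]; print('   fit',q[:2].round(4),np.sqrt(q[2]+q[:2]@q[:2]).round(4))
E
python3 neck.py; python3 to.py .4345 -.159 .30 0
```

```text
t: 16.0
tcp_pos: [0.434, -0.1588, 0.2979]
tool_rot: [0.706, 0.708, -0.0, -0.002]
force: [0.1, 0.1, 0.3]
finger_gap: 1.002
gripper_force: 0.0
neck px [293.  19.] n 2132 circ [ 0.4107 -0.0155  0.0219] med [ 0.4109 -0.0205  0.1064]
neck px [323. 196.] n 1799 circ [ 0.4341 -0.1598  0.022 ] med [ 0.4339 -0.1588  0.1065]
low px [310.  63.] n 168 circ [ 0.4122 -0.0202  0.0412] med [ 0.4243 -0.0479  0.0171]
low px [323. 145.] n 144 circ [ 0.4341 -0.1458  0.0393] med [ 0.4329 -0.1251  0.017 ]
low px [314. 294.] n 796 circ [ 0.4232 -0.3356  0.0665] med [ 0.4271 -0.3186  0.0159]
   fit [ 0.4108 -0.0152] 0.0409
   fit [ 0.4342 -0.16  ] 0.041
   fit [ 0.4231 -0.336 ] 0.0529
at [ 0.4342 -0.1592  0.2982] F [ 0.  -0.1  1. ] t 16.05 gap 0.999 | dp [ 0.0005  0.0006 -0.0036] rot [-0.0004 -0.0003  0.0003]
```

```bash
python3 -m crank '[{"dp":[-0.001,0,0.075],"delta_rot":[0,0,0],"fingers":1},{"dp":[0,0,0.075],"delta_rot":[0,0,0],"fingers":1},{"dp":[0,0,0.075],"delta_rot":[0,0,0],"fingers":1},{"dp":[0,0,0.057],"delta_rot":[0,0,0],"fingers":1},{"dp":[0,0,0],"delta_rot":[0,0,0],"fingers":1},{"dp":[0,0,0],"delta_rot":[0,0,0],"fingers":1}]' 40; python3 to.py .4341 -.1599 .157 0; python3 -m crank '[{"dp":[0,0,0],"delta_rot":[0,0,0],"fingers":-1},{"dp":[0,0,0],"delta_rot":[0,0,0],"fingers":-1},{"dp":[0,0,0],"delta_rot":[0,0,0],"fingers":-1},{"dp":[0,0,0],"delta_rot":[0,0,0],"fingers":-1},{"dp":[0,0,0],"delta_rot":[0,0,0],"fingers":-1}]' 40
```

```text
t: 16.55
tcp_pos: [0.4338, -0.1598, 0.157]
tool_rot: [0.707, 0.707, -0.0, -0.002]
force: [0.4, 0.5, 0.3]
finger_gap: 0.998
gripper_force: 0.0
at [ 0.4338 -0.1598  0.157 ] F [0.4 0.5 0.3] t 16.55 gap 0.998 | dp [-0.0001  0.0006  0.    ] rot [-0.0007 -0.0004 -0.0001]
t: 16.97
tcp_pos: [0.4353, -0.1603, 0.1602]
tool_rot: [0.707, 0.707, 0.0, 0.002]
force: [-1.6, -0.9, 5.7]
finger_gap: 0.5
gripper_force: 39.6
```

```bash
python3 -m crank '[{"dp":[0,0,-0.03],"delta_rot":[0,0,0],"fingers":-1},{"dp":[0,0,-0.075],"delta_rot":[0,0,0],"fingers":-1},{"dp":[0,0,-0.08],"delta_rot":[0,0,0],"fingers":-1},{"dp":[0,0,-0.08],"delta_rot":[0,0,0],"fingers":-1},{"dp":[0,0,-0.03],"delta_rot":[0,0,0],"fingers":-1},{"dp":[0.072,-0.0115,0],"delta_rot":[0,0,0],"fingers":-1},{"dp":[0.072,-0.0115,0],"delta_rot":[0,0,0],"fingers":-1},{"dp":[0.072,-0.0115,0],"delta_rot":[0,0,0],"fingers":-1},{"dp":[0.072,-0.0115,0],"delta_rot":[0,0,0],"fingers":-1},{"dp":[0,0,0],"delta_rot":[0,0,0],"fingers":-1},{"dp":[0,0,0],"delta_rot":[0,0,0],"fingers":-1}]' 40; python3 to.py .411 -.0155 .195 0;  python3 - <<'E'
from m import *
p,d,m=cloud('wrist'); save('w6',p)
E
```

```text
t: 17.88
tcp_pos: [0.4107, -0.0139, 0.3065]
tool_rot: [0.706, 0.708, 0.0, 0.0]
force: [0.5, -0.9, -2.0]
finger_gap: 0.497
gripper_force: 41.5
at [ 0.4107 -0.0139  0.3065] F [ 0.5 -0.9 -2. ] t 17.88 gap 0.497 | dp [-0.003   0.0005  0.223 ] rot [0.0001 0.0001 0.0006]
```

View pics/w6.png

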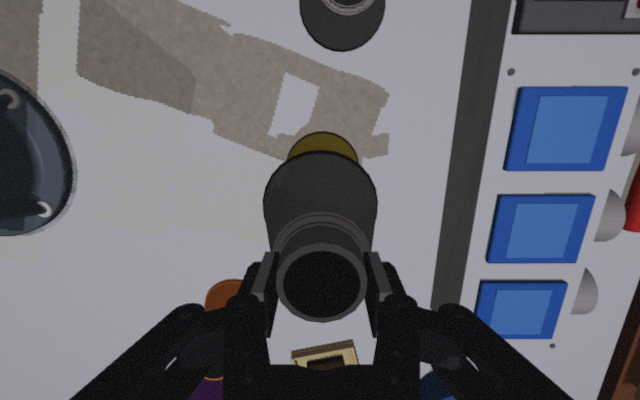

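The grey reducer hangs upright, centred over the yellow one, which shows behind it at (322,150). I lower it.

```bash
python3 -m crank '[{"dp":[-0.002,0,0.05],"delta_rot":[0,0,0],"fingers":-1},{"dp":[0,0,0.05],"delta_rot":[0,0,0],"fingers":-1},{"dp":[0,0,0.04],"delta_rot":[0,0,0],"fingers":-1},{"dp":[0,0,0.03],"delta_rot":[0,0,0],"fingers":-1},{"dp":[0,0,0.02],"delta_rot":[0,0,0],"fingers":-1},{"dp":[0,0,0.02],"delta_rot":[0,0,0],"fingers":-1},{"dp":[0,0,0.01],"delta_rot":[0,0,0],"fingers":-1},{"dp":[0,0,0],"delta_rot":[0,0,0],"fingers":-1},{"dp":[0,0,0],"delta_rot":[0,0,0],"fingers":-1}]' 40; python3 to.py .411 -.0155 .190 0
```

```text
t: 18.68
tcp_pos: [0.4123, -0.0177, 0.196]
tool_rot: [0.708, 0.706, 0.0, 0.0]
force: [-0.2, 0.3, -1.9]
finger_gap: 0.499
gripper_force: 41.5
at [ 0.4123 -0.0177  0.196 ] F [-0.2  0.3 -1.9] t 18.68 gap 0.499 | dp [ 0.0045 -0.0026  0.012 ] rot [ 0.0001  0.     -0.0003]
```

```bash
python3 -m crank '[{"dp":[0.003,-0.002,0.006],"delta_rot":[0,0,0],"fingers":-1},{"dp":[0,0,0.006],"delta_rot":[0,0,0],"fingers":-1},{"dp":[0,0,0],"delta_rot":[0,0,0],"fingers":-1},{"dp":[0,0,0],"delta_rot":[0,0,0],"fingers":-1}]' 40; python3 to.py .411 -.0155 .190 0;python3 -m crank '[{"dp":[0,0,0.004],"delta_rot":[0,0,0],"fingers":-1},{"dp":[0,0,0],"delta_rot":[0,0,0],"fingers":-1},{"dp":[0,0,0],"delta_rot":[0,0,0],"fingers":-1}]' 40
```

```text
t: 19.02
tcp_pos: [0.4111, -0.0154, 0.1903]
tool_rot: [0.707, 0.707, 0.0, 0.001]
force: [-0.4, 0.1, 1.2]
finger_gap: 0.501
gripper_force: 41.7
at [ 0.4111 -0.0154  0.1903] F [-0.4  0.1  1.2] t 19.02 gap 0.501 | dp [-0.0002 -0.0003  0.0006] rot [ 0.0002  0.0001 -0.0001]
t: 19.27
tcp_pos: [0.4114, -0.0155, 0.1898]
tool_rot: [0.707, 0.707, 0.001, 0.002]
force: [-4.0, 0.5, 19.8]
finger_gap: 0.498
gripper_force: 43.7
```

It is seated (20 N at the expected height). I release, rise and go on to the second at scene (364,187).

```bash
python3 -m crank '[{"dp":[0,0,-0.003],"delta_rot":[0,0,0],"fingers":1},{"dp":[0,0,0],"delta_rot":[0,0,0],"fingers":1},{"dp":[0,0,0],"delta_rot":[0,0,0],"fingers":1},{"dp":[0,0,0],"delta_rot":[0,0,0],"fingers":1},{"dp":[0,0,-0.05],"delta_rot":[0,0,0],"fingers":1},{"dp":[0,0,-0.08],"delta_rot":[0,0,0],"fingers":1},{"dp":[0,0,-0.08],"delta_rot":[0,0,0],"fingers":1},{"dp":[0,0,-0.08],"delta_rot":[0,0,0],"fingers":1},{"dp":[0,0,0],"delta_rot":[0,0,0],"fingers":1},{"dp":[0,0,0],"delta_rot":[0,0,0],"fingers":1}]' 40; python3 neck.py .136; python3 -m crank '[{"dp":[0.07,0.008,0.01],"delta_rot":[0,0,0],"fingers":1},{"dp":[0.07,0.008,0.01],"delta_rot":[0,0,0],"fingers":1},{"dp":[0.07,0.008,0.01],"delta_rot":[0,0,0],"fingers":1},{"dp":[0.07,0.008,0.01],"delta_rot":[0,0,0],"fingers":1},{"dp":[0.07,0.008,0.01],"delta_rot":[0,0,0],"fingers":1},{"dp":[0,0,0],"delta_rot":[0,0,0],"fingers":1},{"dp":[0,0,0],"delta_rot":[0,0,0],"fingers":1}]' 40; python3 neck.py;python3 to.py .4315 .161 .160 0
```

```text
t: 20.1
tcp_pos: [0.4116, -0.0155, 0.3363]
tool_rot: [0.707, 0.707, 0.001, 0.003]
force: [-0.5, -0.4, -0.5]
finger_gap: 0.999
gripper_force: 0.0
neck px [320. 190.] n 1714 circ [ 0.4098 -0.0149  0.0221] med [ 0.4101 -0.0137  0.1364]
low px [335.  25.] n 197 circ [0.4302 0.1536 0.0335] med [0.4245 0.1327 0.0472]
low px [321. 141.] n 136 circ [0.4121 0.0015 0.0378] med [0.412  0.0201 0.047 ]
   fit [0.4309 0.1609] 0.0341
   fit [ 0.4103 -0.015 ] 0.0409
t: 20.73
tcp_pos: [0.4294, 0.161, 0.3069]
tool_rot: [0.706, 0.708, -0.003, -0.002]
force: [-0.3, 1.0, 0.7]
finger_gap: 1.001
gripper_force: 0.0
neck px [325. 191.] n 1695 circ [0.4312 0.1614 0.0221] med [0.4307 0.1622 0.1065]
neck px [306. 330.] n 356 circ [ 0.4102 -0.0136  0.0285] med [0.4113 0.0076 0.1068]
low px [330.  35.] n 211 circ [0.4348 0.3232 0.04  ] med [0.4353 0.3001 0.0171]
low px [323. 142.] n 143 circ [0.4297 0.174  0.0392] med [0.4285 0.1956 0.017 ]
low px [312. 272.] n 156 circ [0.4127 0.0057 0.0361] med [0.4162 0.0227 0.0169]
   fit [0.4339 0.3343] 0.0408
   fit [0.4311 0.1612] 0.0409
   fit [ 0.4109 -0.0157] 0.0415
at [0.4296 0.1599 0.3074] F [ 0.4 -0.7  0.3] t 20.78 gap 1.003 | dp [0.0026 0.0052 0.2947] rot [-0.0008  0.0002  0.0002]
```

```bash
python3 -m crank '[{"dp":[0.002,0.003,0.075],"delta_rot":[0,0,0],"fingers":1},{"dp":[0,0,0.075],"delta_rot":[0,0,0],"fingers":1},{"dp":[0,0,0.075],"delta_rot":[0,0,0],"fingers":1},{"dp":[0,0,0.067],"delta_rot":[0,0,0],"fingers":1},{"dp":[0,0,0],"delta_rot":[0,0,0],"fingers":1},{"dp":[0,0,0],"delta_rot":[0,0,0],"fingers":-1},{"dp":[0,0,0],"delta_rot":[0,0,0],"fingers":-1},{"dp":[0,0,0],"delta_rot":[0,0,0],"fingers":-1},{"dp":[0,0,0],"delta_rot":[0,0,0],"fingers":-1},{"dp":[0,0,0],"delta_rot":[0,0,0],"fingers":-1}]' 40; python3 to.py .4311 .1613 .330 0
```

```text
t: 21.62
tcp_pos: [0.4334, 0.1607, 0.1657]
tool_rot: [0.707, 0.707, 0.002, 0.002]
force: [-0.1, -0.5, 6.8]
finger_gap: 0.498
gripper_force: 40.0
at [0.4334 0.1607 0.1657] F [-0.1 -0.5  6.8] t 21.62 gap 0.498 | dp [ 0.0014 -0.0029 -0.3287] rot [ 0.0008 -0.0001 -0.0001]
```

```bash
python3 -m crank '[{"dp":[0,0,-0.03],"delta_rot":[0,0,0],"fingers":-1},{"dp":[0,0,-0.075],"delta_rot":[0,0,0],"fingers":-1},{"dp":[0,0,-0.08],"delta_rot":[0,0,0],"fingers":-1},{"dp":[0,0,-0.08],"delta_rot":[0,0,0],"fingers":-1},{"dp":[0,0,-0.07],"delta_rot":[0,0,0],"fingers":-1},{"dp":[-0.07,-0.008,0],"delta_rot":[0,0,0],"fingers":-1},{"dp":[-0.07,-0.008,0],"delta_rot":[0,0,0],"fingers":-1},{"dp":[-0.07,-0.008,0],"delta_rot":[0,0,0],"fingers":-1},{"dp":[-0.07,-0.008,0],"delta_rot":[0,0,0],"fingers":-1},{"dp":[-0.07,-0.008,0],"delta_rot":[0,0,0],"fingers":-1},{"dp":[0,0,0],"delta_rot":[0,0,0],"fingers":-1},{"dp":[0,0,0],"delta_rot":[0,0,0],"fingers":-1}]' 40; python3 to.py .4105 -.0155 .23 0;  python3 - <<'E'
from m import *
p,d,m=cloud('wrist'); save('w7',p); W=allw(p,d,m);Z=W[...,2]; X=W[...,0];Y=W[...,1]
ok=(d>0)&(X<.48)&(X>.35)&(abs(Y+.015)<.06)
for P in [W[ok&(abs(Z-z)<.003)] for z in (.255,.23,.21,.19)]:
    A=np.c_[2*P[:,:2],np.ones(len(P))]; q=np.linalg.lstsq(A,(P[:,:2]**2).sum(1),rcond=None)[0]; print('   fit',len(P),q[:2].round(4),np.sqrt(q[2]+q[:2]@q[:2]).round(4))
print('foot low z',np.percentile(Z[ok&(Z>.145)],[0.5,99.5]))
E
```

```text
t: 22.62
tcp_pos: [0.4119, -0.0158, 0.3317]
tool_rot: [0.709, 0.705, 0.001, 0.001]
force: [-0.1, 0.0, -1.7]
finger_gap: 0.49
gripper_force: 41.4
at [ 0.4119 -0.0158  0.3317] F [-0.1  0.  -1.7] t 22.62 gap 0.49 | dp [ 0.0006 -0.0032  0.2035] rot [ 0.0003  0.     -0.0008]
   fit 467 [ 0.4107 -0.0154] 0.0221
   fit 572 [ 0.4101 -0.0151] 0.0304
   fit 496 [ 0.4096 -0.0152] 0.0349
   fit 414 [ 0.4091 -0.0153] 0.0394
foot low z [0.17051091 0.34818064]
```

View pics/w7.png

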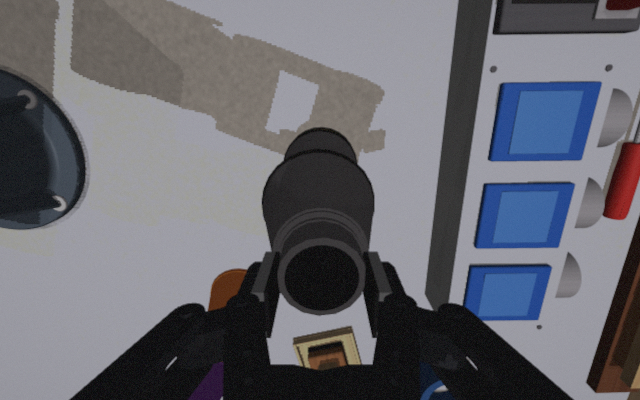

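The second hangs upright over the stack, its foot near (318,210) and the first reducer behind at (320,148). I lower it.

```bash
python3 -m crank '[{"dp":[0,-0.001,0.05],"delta_rot":[0,0,0],"fingers":-1},{"dp":[0,0,0.05],"delta_rot":[0,0,0],"fingers":-1},{"dp":[0,0,0.04],"delta_rot":[0,0,0],"fingers":-1},{"dp":[0,0,0.03],"delta_rot":[0,0,0],"fingers":-1},{"dp":[0,0,0.015],"delta_rot":[0,0,0],"fingers":-1},{"dp":[0,0,0.01],"delta_rot":[0,0,0],"fingers":-1},{"dp":[0,0,0],"delta_rot":[0,0,0],"fingers":-1},{"dp":[0,0,0],"delta_rot":[0,0,0],"fingers":-1}]' 40; python3 to.py .4105 -.0155 .226 0
```

```text
t: 23.33
tcp_pos: [0.4122, -0.0139, 0.2339]
tool_rot: [0.707, 0.707, 0.0, 0.0]
force: [0.5, -0.1, -1.6]
finger_gap: 0.495
gripper_force: 41.4
at [ 0.4122 -0.0139  0.2339] F [ 0.5 -0.1 -1.6] t 23.33 gap 0.495 | dp [-0.0033 -0.0033  0.0157] rot [0.0002 0.     0.0001]
```

```bash
python3 -m crank '[{"dp":[-0.002,-0.002,0.006],"delta_rot":[0,0,0],"fingers":-1},{"dp":[0,0,0.006],"delta_rot":[0,0,0],"fingers":-1},{"dp":[0,0,0.004],"delta_rot":[0,0,0],"fingers":-1},{"dp":[0,0,0],"delta_rot":[0,0,0],"fingers":-1},{"dp":[0,0,0],"delta_rot":[0,0,0],"fingers":-1}]' 40; python3 -m crank '[{"dp":[0,0,0.004],"delta_rot":[0,0,0],"fingers":-1},{"dp":[0,0,0],"delta_rot":[0,0,0],"fingers":-1},{"dp":[0,0,0],"delta_rot":[0,0,0],"fingers":-1}]' 40
```

```text
t: 23.75
tcp_pos: [0.4111, -0.0155, 0.2257]
tool_rot: [0.707, 0.707, 0.0, 0.0]
force: [-0.6, 0.1, 0.7]
finger_gap: 0.491
gripper_force: 41.7
t: 24.0
tcp_pos: [0.4119, -0.0157, 0.2251]
tool_rot: [0.707, 0.707, 0.001, 0.002]
force: [-2.3, 0.6, 16.9]
finger_gap: 0.494
gripper_force: 43.1
```

```bash
python3 -m crank '[{"dp":[0,0,-0.003],"delta_rot":[0,0,0],"fingers":1},{"dp":[0,0,0],"delta_rot":[0,0,0],"fingers":1},{"dp":[0,0,0],"delta_rot":[0,0,0],"fingers":1},{"dp":[0,0,0],"delta_rot":[0,0,0],"fingers":1},{"dp":[0,0,-0.05],"delta_rot":[0,0,0],"fingers":1},{"dp":[0,0,-0.08],"delta_rot":[0,0,0],"fingers":1},{"dp":[0,0,-0.08],"delta_rot":[0,0,0],"fingers":1},{"dp":[0,0,-0.08],"delta_rot":[0,0,0],"fingers":1},{"dp":[0,0,0],"delta_rot":[0,0,0],"fingers":1},{"dp":[0,0,0],"delta_rot":[0,0,0],"fingers":1}]' 40; python3 neck.py .166; python3 -m crank '[{"dp":[0.07,0.0045,0.01],"delta_rot":[0,0,0],"fingers":1},{"dp":[0.07,0.0045,0.01],"delta_rot":[0,0,0],"fingers":1},{"dp":[0.07,0.0045,0.01],"delta_rot":[0,0,0],"fingers":1},{"dp":[0.07,0.0045,0.01],"delta_rot":[0,0,0],"fingers":1},{"dp":[0.07,0.0045,0.01],"delta_rot":[0,0,0],"fingers":1},{"dp":[0.07,0.0045,0.01],"delta_rot":[0,0,0],"fingers":1},{"dp":[0.07,0.0045,0.01],"delta_rot":[0,0,0],"fingers":1},{"dp":[0.07,0.0045,0.01],"delta_rot":[0,0,0],"fingers":1},{"dp":[0.07,0.0045,0.01],"delta_rot":[0,0,0],"fingers":1},{"dp":[0.07,0.0045,0.01],"delta_rot":[0,0,0],"fingers":1},{"dp":[0,0,0],"delta_rot":[0,0,0],"fingers":1},{"dp":[0,0,0],"delta_rot":[0,0,0],"fingers":1}]' 40; python3 neck.py;python3 to.py .434 .334 .162 0
```

```text
t: 24.83
tcp_pos: [0.4117, -0.0156, 0.3718]
tool_rot: [0.707, 0.707, 0.001, 0.003]
force: [-1.0, 0.2, 0.1]
finger_gap: 1.004
gripper_force: 0.0
neck px [319. 188.] n 1656 circ [ 0.4097 -0.0147  0.0221] med [ 0.4097 -0.0136  0.1664]
low px [319. 140.] n 141 circ [0.4091 0.0007 0.0389] med [0.4098 0.0206 0.0768]
   fit [ 0.4097 -0.0148] 0.0409
t: 25.88
tcp_pos: [0.4321, 0.3355, 0.3168]
tool_rot: [0.706, 0.708, -0.003, -0.001]
force: [0.2, -0.0, 0.1]
finger_gap: 1.0
gripper_force: 0.0
neck px [325. 188.] n 1596 circ [0.4337 0.3347 0.0221] med [0.4336 0.3358 0.1064]
low px [325. 142.] n 137 circ [0.434  0.3464 0.04  ] med [0.4326 0.3697 0.0171]
low px [313. 365.] n 101 circ [0.4169 0.0195 0.023 ] med [0.4177 0.0244 0.0167]
   fit [0.434  0.3348] 0.0408
   fit [ 0.412 -0.008] 0.0342
at [0.4322 0.3344 0.3174] F [-0.  -0.1 -0.1] t 25.93 gap 1.0 | dp [2.000e-04 5.100e-03 3.107e-01] rot [-0.0008  0.0005  0.0001]
```

```bash
python3 -m crank '[{"dp":[0,0.004,0.075],"delta_rot":[0,0,0],"fingers":1},{"dp":[0,0,0.075],"delta_rot":[0,0,0],"fingers":1},{"dp":[0,0,0.075],"delta_rot":[0,0,0],"fingers":1},{"dp":[0,0,0.06],"delta_rot":[0,0,0],"fingers":1},{"dp":[0,0,0.025],"delta_rot":[0,0,0],"fingers":1},{"dp":[0,0,0],"delta_rot":[0,0,0],"fingers":1},{"dp":[0,0,0],"delta_rot":[0,0,0],"fingers":-1},{"dp":[0,0,0],"delta_rot":[0,0,0],"fingers":-1},{"dp":[0,0,0],"delta_rot":[0,0,0],"fingers":-1},{"dp":[0,0,0],"delta_rot":[0,0,0],"fingers":-1},{"dp":[0,0,0],"delta_rot":[0,0,0],"fingers":-1}]' 40; python3 -m crank '[{"dp":[0,0,-0.03],"delta_rot":[0,0,0],"fingers":-1},{"dp":[0,0,-0.075],"delta_rot":[0,0,0],"fingers":-1},{"dp":[0,0,-0.08],"delta_rot":[0,0,0],"fingers":-1},{"dp":[0,0,-0.08],"delta_rot":[0,0,0],"fingers":-1},{"dp":[0,0,-0.08],"delta_rot":[0,0,0],"fingers":-1},{"dp":[0,0,-0.07],"delta_rot":[0,0,0],"fingers":-1},{"dp":[0,0,0],"delta_rot":[0,0,0],"fingers":-1}]' 40; python3 to.py .41 -.015 .37 0
```

```text
t: 26.85
tcp_pos: [0.4361, 0.3349, 0.1666]
tool_rot: [0.707, 0.707, 0.001, 0.001]
force: [-0.6, -0.6, 4.9]
finger_gap: 0.495
gripper_force: 39.9
t: 27.43
tcp_pos: [0.4381, 0.3362, 0.3809]
tool_rot: [0.707, 0.707, 0.008, 0.003]
force: [0.8, 0.3, -1.1]
finger_gap: 0.498
gripper_force: 41.3
at [0.4381 0.3362 0.3809] F [ 0.8  0.3 -1.1] t 27.43 gap 0.498 | dp [-0.7026 -0.0564  0.0156] rot [ 0.0025 -0.0012 -0.    ]
```

```bash
python3 -m crank '[{"dp":[-0.07,-0.005,0],"delta_rot":[0,0,0],"fingers":-1},{"dp":[-0.07,-0.005,0],"delta_rot":[0,0,0],"fingers":-1},{"dp":[-0.07,-0.005,0],"delta_rot":[0,0,0],"fingers":-1},{"dp":[-0.07,-0.005,0],"delta_rot":[0,0,0],"fingers":-1},{"dp":[-0.07,-0.005,0],"delta_rot":[0,0,0],"fingers":-1},{"dp":[-0.07,-0.005,0],"delta_rot":[0,0,0],"fingers":-1},{"dp":[-0.07,-0.005,0],"delta_rot":[0,0,0],"fingers":-1},{"dp":[-0.07,-0.005,0],"delta_rot":[0,0,0],"fingers":-1},{"dp":[-0.07,-0.005,0],"delta_rot":[0,0,0],"fingers":-1},{"dp":[-0.07,-0.005,0],"delta_rot":[0,0,0],"fingers":-1},{"dp":[0,0,0],"delta_rot":[0,0,0],"fingers":-1},{"dp":[0,0,0],"delta_rot":[0,0,0],"fingers":-1}]' 40; python3 to.py .4105 -.0155 .26 0;  python3 - <<'E'
from m import *
p,d,m=cloud('wrist'); save('w8',p); W=allw(p,d,m);Z=W[...,2]; X=W[...,0];Y=W[...,1]
ok=(d>0)&(X<.48)&(X>.35)&(abs(Y+.015)<.06)
for P in [W[ok&(abs(Z-z)<.003)] for z in (.28,.25,.23)]:
    A=np.c_[2*P[:,:2],np.ones(len(P))]; q=np.linalg.lstsq(A,(P[:,:2]**2).sum(1),rcond=None)[0]; print('   fit',len(P),q[:2].round(4),np.sqrt(q[2]+q[:2]@q[:2]).round(4))
E
```

```text
t: 28.43
tcp_pos: [0.4099, -0.0168, 0.3722]
tool_rot: [0.709, 0.705, 0.0, -0.0]
force: [0.0, 0.3, -0.9]
finger_gap: 0.49
gripper_force: 41.3
at [ 0.4099 -0.0168  0.3722] F [ 0.   0.3 -0.9] t 28.43 gap 0.49 | dp [0.0024 0.0013 0.2244] rot [-0.     -0.0001 -0.0009]
   fit 611 [ 0.4081 -0.0169] 0.0281
   fit 496 [ 0.4076 -0.017 ] 0.0348
   fit 408 [ 0.4072 -0.0169] 0.0392
```

```bash
python3 -m crank '[{"dp":[0.004,0.005,0.05],"delta_rot":[0,0,0],"fingers":-1},{"dp":[0,0,0.05],"delta_rot":[0,0,0],"fingers":-1},{"dp":[0,0,0.05],"delta_rot":[0,0,0],"fingers":-1},{"dp":[0,0,0.03],"delta_rot":[0,0,0],"fingers":-1},{"dp":[0,0,0.02],"delta_rot":[0,0,0],"fingers":-1},{"dp":[0,0,0.01],"delta_rot":[0,0,0],"fingers":-1},{"dp":[0,0,0],"delta_rot":[0,0,0],"fingers":-1},{"dp":[0,0,0],"delta_rot":[0,0,0],"fingers":-1}]' 40; python3 to.py .4118 -.0155 .2555 0
```

```text
t: 29.15
tcp_pos: [0.4128, -0.0125, 0.2676]
tool_rot: [0.707, 0.707, 0.0, -0.0]
force: [0.2, -0.3, -2.0]
finger_gap: 0.496
gripper_force: 41.3
at [ 0.4128 -0.0125  0.2676] F [ 0.2 -0.3 -2. ] t 29.15 gap 0.496 | dp [-0.0061 -0.0021  0.0241] rot [-0.     -0.      0.0002]
```

```bash
python3 -m crank '[{"dp":[-0.004,-0.002,0.008],"delta_rot":[0,0,0],"fingers":-1},{"dp":[0,0,0.006],"delta_rot":[0,0,0],"fingers":-1},{"dp":[0,0,0.006],"delta_rot":[0,0,0],"fingers":-1},{"dp":[0,0,0.004],"delta_rot":[0,0,0],"fingers":-1},{"dp":[0,0,0],"delta_rot":[0,0,0],"fingers":-1},{"dp":[0,0,0],"delta_rot":[0,0,0],"fingers":-1}]' 40; python3 -m crank '[{"dp":[0,0,0.003],"delta_rot":[0,0,0],"fingers":-1},{"dp":[0,0,0],"delta_rot":[0,0,0],"fingers":-1},{"dp":[0,0,0],"delta_rot":[0,0,0],"fingers":-1}]' 40
```

```text
t: 29.65
tcp_pos: [0.4121, -0.0156, 0.2563]
tool_rot: [0.707, 0.707, 0.0, 0.001]
force: [-1.8, 0.2, 7.1]
finger_gap: 0.493
gripper_force: 42.1
t: 29.9
tcp_pos: [0.4124, -0.0157, 0.256]
tool_rot: [0.707, 0.707, 0.001, 0.001]
force: [-2.5, 0.6, 19.0]
finger_gap: 0.494
gripper_force: 43.3
```

It is seated. I release, rise, back off sideways and check everything.

```bash
python3 -m crank '[{"dp":[0,0,-0.003],"delta_rot":[0,0,0],"fingers":1},{"dp":[0,0,0],"delta_rot":[0,0,0],"fingers":1},{"dp":[0,0,0],"delta_rot":[0,0,0],"fingers":1},{"dp":[0,0,0],"delta_rot":[0,0,0],"fingers":1},{"dp":[0,0,-0.05],"delta_rot":[0,0,0],"fingers":1},{"dp":[0,0,-0.08],"delta_rot":[0,0,0],"fingers":1},{"dp":[0,0,-0.08],"delta_rot":[0,0,0],"fingers":1},{"dp":[0,0,-0.06],"delta_rot":[0,0,0],"fingers":1},{"dp":[0,0,0],"delta_rot":[0,0,0],"fingers":1},{"dp":[0,0,0],"delta_rot":[0,0,0],"fingers":1}]' 40; python3 neck.py .196; python3 -m crank '[{"dp":[0.07,0.02,0],"delta_rot":[0,0,0],"fingers":1},{"dp":[0.07,0.02,0],"delta_rot":[0,0,0],"fingers":1},{"dp":[0.07,0.02,0],"delta_rot":[0,0,0],"fingers":1},{"dp":[0.07,0.02,0],"delta_rot":[0,0,0],"fingers":1},{"dp":[0.07,0.02,0],"delta_rot":[0,0,0],"fingers":1},{"dp":[0,0,0],"delta_rot":[0,0,0],"fingers":1},{"dp":[0,0,0],"delta_rot":[0,0,0],"fingers":1}]' 40
python3 - <<'E'
from m import *
for n in ['scene','side']:
    p,d,m=cloud(n);save(n+'2',p); W=allw(p,d,m);Z=W[...,2]; X=W[...,0];Y=W[...,1]
    hsv=cv2.cvtColor(p,cv2.COLOR_RGB2HSV); h,s,v=[hsv[...,i].astype(int) for i in range(3)]
    ok=(d>0)&(X>.2)&(X<.9)&(abs(Y)<.6)
    for c,P in comps(W,ok&(h>100)&(h<125)&(s>120)&(Z>.07)&(Z<.11)&(X>.55),'cap',200):
        print('  z',np.percentile(P[:,2],[20,50,90]).round(4))
    comps(W,ok&((h<6)|(h>174))&(s>150)&(Z>.128)&(Z<.15),'gatetop',4)
    comps(W,ok&(Z>.18)&(Z<.21)&(X<.5)&(Y<.1),'stacktop')
    comps(W,ok&(Z>.086)&(Z<.1)&(abs(X-.42)<.03)&(abs(Y+.335)<.03),'tooltop')
E
```

```text
t: 30.73
tcp_pos: [0.4124, -0.0155, 0.3917]
tool_rot: [0.707, 0.707, 0.001, 0.002]
force: [-0.8, -0.1, -1.1]
finger_gap: 0.999
gripper_force: 0.0
neck px [319. 193.] n 1751 circ [ 0.4104 -0.0157  0.0221] med [ 0.4101 -0.0146  0.1966]
low px [317. 144.] n 157 circ [ 0.408  -0.0088  0.0409] med [0.4067 0.0191 0.107 ]
   fit [ 0.4091 -0.0156] 0.0411
t: 31.37
tcp_pos: [0.4611, 0.161, 0.3878]
tool_rot: [0.706, 0.708, -0.002, -0.002]
force: [-0.8, -0.2, 0.4]
finger_gap: 1.003
gripper_force: 0.0
cap px [335. 233.] n 531 circ [0.634  0.0427 0.0542] med [0.6365 0.0427 0.0869]
cap px [304. 235.] n 535 circ [ 0.6349 -0.0569  0.0548] med [ 0.6374 -0.0585  0.0865]
cap px [274. 236.] n 527 circ [ 0.6343 -0.1561  0.0551] med [ 0.6372 -0.1571  0.0867]
  z [0.085  0.0869 0.0895]
  z [0.0848 0.0865 0.0892]
  z [0.0851 0.0867 0.0891]
gatetop px [370. 234.] n 53 circ [0.6692 0.148  0.0137] med [0.6719 0.1465 0.1375]
stacktop px [314. 161.] n 135 circ [ 0.4141 -0.0156  0.0224] med [ 0.4172 -0.0158  0.1941]
tooltop px [225. 184.] n 64 circ [ 0.4238 -0.3357  0.0196] med [ 0.4277 -0.3342  0.0944]
cap px [342. 186.] n 331 circ [0.6296 0.0377 0.0539] med [0.626  0.0334 0.09  ]
cap px [359. 201.] n 396 circ [ 0.6293 -0.064   0.0545] med [ 0.6263 -0.0662  0.0897]
cap px [378. 217.] n 500 circ [ 0.6273 -0.1616  0.0555] med [ 0.6255 -0.1644  0.0896]
  z [0.0888 0.09   0.0913]
  z [0.0887 0.0897 0.0914]
  z [0.0883 0.0896 0.0911]
gatetop px [335. 159.] n 24 circ [0.6599 0.1409 0.009 ] med [0.659  0.1381 0.1366]
stacktop px [284. 184.] n 185 circ [ 0.407  -0.0153  0.0238] med [ 0.4046 -0.0254  0.197 ]
tooltop px [349. 282.] n 168 circ [ 0.4189 -0.3353  0.0194] med [ 0.4163 -0.3404  0.0973]
```

View pics/side2.png

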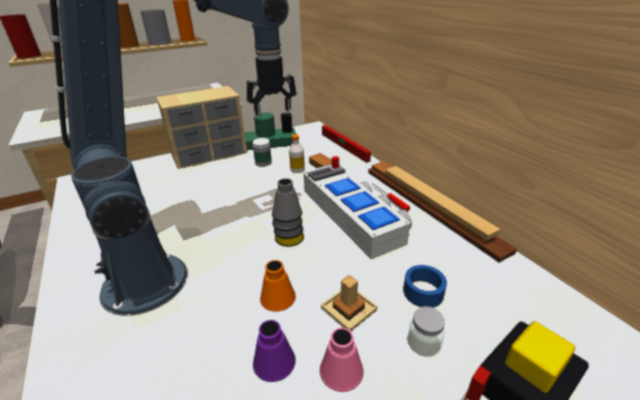

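View pics/scene2.png

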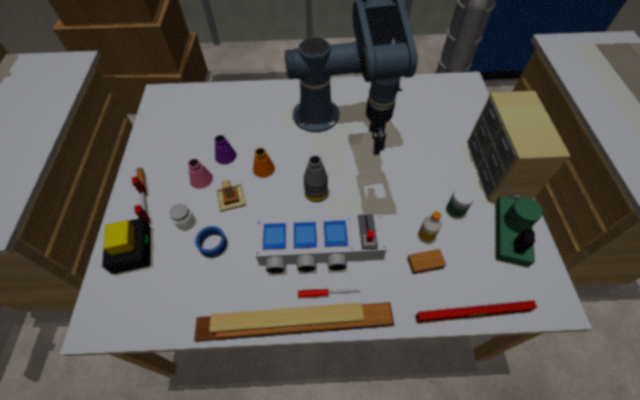

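The side view shows the upright stack at (287,213), with three grey reducers over the yellow one and its top at 0.196 m, where it should be. The caps are flat, the gate is shut (335,162), the tool is in the tray (349,300), and the scene view (315,178) agrees. The arm is clear, so I hand in.

```bash
python3 -c "
from station import manip
print(manip.sign_off())"
```

```text
the job is handed in; nothing more can be done
None
```

I handed the job in at about 31 s: in the last pictures the gate is shut, all three caps are home and flat, the tool is upright in its tray, all three grey reducers are nested over the yellow one, and the bystanders look undisturbed; the hand-in returned no verdict.

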